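Load ring weights on a spring scale to the green band

TASK

Set the spring scale for the next glaze batch: load brass ring weights from the mat onto the pan's spindle, one at a time, until the pointer, with the pan left free, rests in the green band. Push each weight down past the sprung catches until it is fully seated, but never drive the pointer into the red zone; weights that are not needed stay on the bench, and the other things are not to be disturbed.

Things in the scene. Friction and masses are not known exactly. Their poses are not given: they have to be found in the camera images.
- scale_pan (a joint): How far the sprung pan has sunk from its top stop, in m (grows downward; bottom stop 0.080). Spring about 245 N/m (4 mm per newton), damped by 38 N s/m. Empty it stands at 0.004 to 0.016, different every time. Pointer in the green band: 0.0205 to 0.0325; red zone, never to be entered: 0.068 and beyond. A weight sinks it by 9 to 11 mm: one or two are needed, no more fit.
- spring_scale: Grey spring scale fixed to the bench; origin under the pan's axis at bench level. 105 mm from that axis along its +y stands a white plate facing its -x, 44 mm wide, its top 187 mm above the bench, with black ticks each 5 mm, a green band and, at the bottom, a red zone; the pan's black pointer moves before it.
- seat (a point): Centre of the top of the steel boss (40 mm across, 10 mm above the pan's floor) in the aluminium pan (100 mm across): the first weight seats on it. Moves with the pan: 182 mm above the bench less the sinking. The spindle rises from here along z. Centre of a seated weight above this point: first 8 mm, second 24 mm; hanging on a catch, about 30 mm or more.
- spindle_tip (a point): Top of the steel spindle, 13.6 mm thick, its top 7 mm tapered, 47 mm above the seat. Two pairs of sprung catch balls span 20.4 mm at 35 and 19 mm above the seat. A weight let down on a pair hangs there and, held level, snaps past when it bears on it with 6.5 to 8.5 N in all (own weight plus push), the pan sinking meanwhile; a first weight passes both pairs, a second the same.
- weight_0_center (a point): Centre of a flat brass ring weight, 54 mm outside diameter, 18 mm bore, 16 mm high, about 0.25 kg (each a little different); lies flat at the start on the black rubber mat (190 mm square, 4 mm thick). z is its axis. Four are there, about 105 mm apart.
- weight_1_center (a point): Centre of a flat brass ring weight, 54 mm outside diameter, 18 mm bore, 16 mm high, about 0.25 kg (each a little different); lies flat at the start on the black rubber mat (190 mm square, 4 mm thick). z is its axis. Four are there, about 105 mm apart.
- weight_2_center (a point): Centre of a flat brass ring weight, 54 mm outside diameter, 18 mm bore, 16 mm high, about 0.25 kg (each a little different); lies flat at the start on the black rubber mat (190 mm square, 4 mm thick). z is its axis. Four are there, about 105 mm apart.
- weight_3_center (a point): Centre of a flat brass ring weight, 54 mm outside diameter, 18 mm bore, 16 mm high, about 0.25 kg (each a little different); lies flat at the start on the black rubber mat (190 mm square, 4 mm thick). z is its axis. Four are there, about 105 mm apart.
- test_tile_0: Bystander: glazed clay test tile with a broad foot, 73x57x82 mm, origin under its centre.
- wood_rib: Bystander: flat wooden rib, 48x104x8 mm, origin under its centre.
- scoop: Bystander: metal scoop, 46x138x36 mm, origin under its centre.
- pencil: Bystander: blue pencil, 7x171x6 mm, near the front edge of the bench, origin under its centre.
Things that resemble listed ones, but are neither listed nor needed, are in the scene too. Leave any turquoise look-alike of the part that bears weight_0_center alone.

How it is judged:
On the way:
1. a first weight is fully seated on the spindle, alone (((horizontal distance between weight_0_center and seat below 0.006 m and z of weight_0_center in the frame of seat between 0.004 and 0.0115 m and angle between weight_0_center's own z axis and vertical below 0.1 rad) or (horizontal distance between weight_1_center and seat below 0.006 m and z of weight_1_center in the frame of seat between 0.004 and 0.0115 m and angle between weight_1_center's own z axis and vertical below 0.1 rad) or (horizontal distance between weight_2_center and seat below 0.006 m and z of weight_2_center in the frame of seat between 0.004 and 0.0115 m and angle between weight_2_center's own z axis and vertical below 0.1 rad) or (horizontal distance between weight_3_center and seat below 0.006 m and z of weight_3_center in the frame of seat between 0.004 and 0.0115 m and angle between weight_3_center's own z axis and vertical below 0.1 rad)) and not (((horizontal distance between weight_0_center and seat below 0.006 m and z of weight_0_center in the frame of seat between 0.004 and 0.0275 m and angle between weight_0_center's own z axis and vertical below 0.1 rad) and (horizontal distance between weight_1_center and seat below 0.006 m and z of weight_1_center in the frame of seat between 0.004 and 0.0275 m and angle between weight_1_center's own z axis and vertical below 0.1 rad)) or ((horizontal distance between weight_0_center and seat below 0.006 m and z of weight_0_center in the frame of seat between 0.004 and 0.0275 m and angle between weight_0_center's own z axis and vertical below 0.1 rad) and (horizontal distance between weight_2_center and seat below 0.006 m and z of weight_2_center in the frame of seat between 0.004 and 0.0275 m and angle between weight_2_center's own z axis and vertical below 0.1 rad)) or ((horizontal distance between weight_0_center and seat below 0.006 m and z of weight_0_center in the frame of seat between 0.004 and 0.0275 m and angle between weight_0_center's own z axis and vertical below 0.1 rad) and (horizontal distance between weight_3_center and seat below 0.006 m and z of weight_3_center in the frame of seat between 0.004 and 0.0275 m and angle between weight_3_center's own z axis and vertical below 0.1 rad)) or ((horizontal distance between weight_1_center and seat below 0.006 m and z of weight_1_center in the frame of seat between 0.004 and 0.0275 m and angle between weight_1_center's own z axis and vertical below 0.1 rad) and (horizontal distance between weight_2_center and seat below 0.006 m and z of weight_2_center in the frame of seat between 0.004 and 0.0275 m and angle between weight_2_center's own z axis and vertical below 0.1 rad)) or ((horizontal distance between weight_1_center and seat below 0.006 m and z of weight_1_center in the frame of seat between 0.004 and 0.0275 m and angle between weight_1_center's own z axis and vertical below 0.1 rad) and (horizontal distance between weight_3_center and seat below 0.006 m and z of weight_3_center in the frame of seat between 0.004 and 0.0275 m and angle between weight_3_center's own z axis and vertical below 0.1 rad)) or ((horizontal distance between weight_2_center and seat below 0.006 m and z of weight_2_center in the frame of seat between 0.004 and 0.0275 m and angle between weight_2_center's own z axis and vertical below 0.1 rad) and (horizontal distance between weight_3_center and seat below 0.006 m and z of weight_3_center in the frame of seat between 0.004 and 0.0275 m and angle between weight_3_center's own z axis and vertical below 0.1 rad)))), for 0.2 s.
At the end, for the whole second after the job is handed in: Pan at rest, sunk 20.5 to 32.5 mm (pointer in the green band); one or two weights fully seated below their catch (within 3.5 mm of full depth, 6 mm of the spindle axis, 0.1 rad of level), none hanging on a catch; every other weight lies on the mat or bench (((horizontal distance between weight_0_center and seat below 0.006 m and z of weight_0_center in the frame of seat between 0.004 and 0.0115 m and angle between weight_0_center's own z axis and vertical below 0.1 rad) or (horizontal distance between weight_1_center and seat below 0.006 m and z of weight_1_center in the frame of seat between 0.004 and 0.0115 m and angle between weight_1_center's own z axis and vertical below 0.1 rad) or (horizontal distance between weight_2_center and seat below 0.006 m and z of weight_2_center in the frame of seat between 0.004 and 0.0115 m and angle between weight_2_center's own z axis and vertical below 0.1 rad) or (horizontal distance between weight_3_center and seat below 0.006 m and z of weight_3_center in the frame of seat between 0.004 and 0.0115 m and angle between weight_3_center's own z axis and vertical below 0.1 rad)) and value of joint scale_pan between 0.0205 and 0.0325 m and velocity of joint scale_pan between -0.005 and 0.005 m/s and ((horizontal distance between weight_0_center and seat below 0.006 m and z of weight_0_center in the frame of seat between 0.004 and 0.0275 m and angle between weight_0_center's own z axis and vertical below 0.1 rad) or height (world z) of weight_0_center below 0.03 m) and ((horizontal distance between weight_1_center and seat below 0.006 m and z of weight_1_center in the frame of seat between 0.004 and 0.0275 m and angle between weight_1_center's own z axis and vertical below 0.1 rad) or height (world z) of weight_1_center below 0.03 m) and ((horizontal distance between weight_2_center and seat below 0.006 m and z of weight_2_center in the frame of seat between 0.004 and 0.0275 m and angle between weight_2_center's own z axis and vertical below 0.1 rad) or height (world z) of weight_2_center below 0.03 m) and ((horizontal distance between weight_3_center and seat below 0.006 m and z of weight_3_center in the frame of seat between 0.004 and 0.0275 m and angle between weight_3_center's own z axis and vertical below 0.1 rad) or height (world z) of weight_3_center below 0.03 m)); the robot touches nothing.
It fails at once if the pointer enters the red zone (pan sunk 68 mm or more) (value of joint scale_pan above 0.068 m).
It fails at once if a bystander (test tile, wooden rib, scoop, pencil) is moved by more than 30 mm (distance of any of test_tile_0, wood_rib, scoop, pencil from where it was at the start of the episode above 0.03 m).
It also fails if it takes over 72 s, if anything falls off the work surface, if the arm or the gripper's body presses on something with over 40 N, if the wrist force passes 120 N, or if a joint passes its speed limit or range.

ROBOT

A 7-joint arm with a two-finger parallel gripper is mounted at the origin on a cart in front of the work surface, level with it; the furniture and walls round the work are solid. World frame = base frame: x ahead of the robot, y to its left, z up, the work surface at z = 0. Lengths are in m, angles in rad, forces in N, time in s.
With the tool pointing down it reaches from about 0.425 to 0.875 m from the base axis. Payload 4.7 kg.
Tool frame: the origin (TCP) lies on the centre line of the jaws, within the pads' length; the fingertips stand 22 mm ahead of it and the grasp point (between the pads) lies 3 mm ahead of it; x points along the fingers, z is the direction in which the jaws open and shut, and the axes are right-handed (so a half turn about x gives the same grasp; the last joint's range is limited). The gripper opens to 85 mm and grips with 20 to 120 N. Pads are 22 mm wide; open, the fingers measure 114 mm over their backs; the gripper's body (76 mm by 85 mm) begins 54 mm behind the grasp point. The pads swing forward as they close: fully open they stand 13 mm farther back than shut.
Start: joints at [-1.199, 0.321, -0.07, 1.45, 0.023, 1.371, -0.057], TCP at [0.228, 0.609, 0.253] pointing down, gripper open.
Joint ranges: [-2.86, 2.86], [-0.3, 2.09], [-1.38, 1.24], [0.06, 2.45], [-1.56, 4.7], [0.09, 2.05], [-2.69, 2.69]. Speed limits (rad/s): [2.57, 2.57, 3.14, 3.14, 3.14, 3.14, 3.14].

INTERFACE

Orientations are given as a rotation vector (axis times angle).
In Python, from workcell import get_state, grab_frame, close_job gives the robot as it stands.
- The arm moves only by the shell command python3 -m pendant 'ROWS' [FORCE]. ROWS is JSON, a list of rows, each a list of 7 numbers: the shift along the tool's x, y, z in cm, then the turn, a rotation vector about the tool's x, y, z in degrees, then the gripper command: -1 is shut, 1 is fully open, values between are in proportion. In form: [[x, y, z, wx, wy, wz, grip], ...]. A call has 1 to 5 rows; each row is the pose to reach, as a shift and turn from the pose measured when the call began, along the tool's axes at that moment; what a row does not reach only later rows make up. A row lasts 1/8 s, in which the tool goes at most 62.5 mm and 10.7 degrees, less where a joint would pass 70% of its speed; a pose out of reach is approached as far as the arm can. A call with a gripper value outside its range is refused whole. The fingers move at their own pace and stop on an object; FORCE is the grip in N (left out, the last holds). Time passes only in rows, so rows that repeat a pose let the fingers close. It gives the time, the measured TCP pose, the force and the opening at its end, in the units of the state.
- get_state(): the state, without advancing time (a new reading comes with each control period).
- grab_frame(name): name is "side" or "top" or "wrist"; returns a dict with "frame" (384x512x3 uint8, red, green, blue), "K" (3x3 intrinsics, pixels), "extrinsics" (4x4, takes a point from world to camera coordinates). Camera axes: x right, y up, looking along -z (the intrinsics and any distortion apply to the point x, -y, -z); pixel columns grow to the right and rows downward; lengths in m; the calibration is good to about 2 mm. A picture is of the moment at which its call begins. There is no depth.
- close_job(): hands the job in, once; it reports no verdict.
The state is a dict: "time_s": time; "qpos": joint angles; "joint_vel": joint speeds; "joint_torque": joint torques, N m; "tcp_pos": TCP position; "ee_rot": TCP orientation; "ft_force": force on the tool from outside, world axes, zero at the start; "moment": the same for the moment, N m; "finger_gap": finger opening in m.
Only numpy, scipy, OpenCV 4.12 (cv2) and the standard library are available. Lean on these libraries where they do the work, as an engineer would, in place of code of your own. Each camera call takes 0.05 s, during which the arm holds its last target.

## Working session

There is one attempt and no reset: what is moved stays moved. The work goes in short steps, Python scripts to look and compute and a shell command to move; the robot and the scene stay as the last step left them, time stands still between calls to the robot, and variables do not carry over. Pictures are saved under pics/ and viewed, and the job is handed in when it is done.

```bash
ls; mkdir -p pics
cat > h.py <<'E'
from workcell import get_state, grab_frame, close_job
import numpy as np, cv2
def snap(n,f):
    d=grab_frame(n); cv2.imwrite('pics/'+f,d['frame'][:,:,::-1]); np.savez('pics/'+f+'.npz',**{k:np.array(d[k]) for k in ('frame','K','extrinsics')}); return d
def ld(f): return np.load('pics/'+f+'.npz')
def ray(d,u,v):
    K=d['K'];E=d['extrinsics'];R=E[:3,:3];t=E[:3,3]
    p=np.linalg.solve(K,[u,v,1.]); c=np.array([p[0],-p[1],-p[2]])
    return -R.T@t, R.T@c
def onz(d,u,v,z):
    o,r=ray(d,u,v); return o+r*(z-o[2])/r[2]
def proj(d,p):
    c=d['extrinsics'][:3,:3]@np.array(p)+d['extrinsics'][:3,3]
    q=d['K']@np.array([c[0],-c[1],-c[2]]); return q[:2]/q[2]
def tri(d1,p1,d2,p2):
    o1,r1=ray(d1,*p1);o2,r2=ray(d2,*p2)
    s=np.linalg.lstsq(np.c_[r1,-r2],o2-o1,rcond=None)[0]
    a=o1+s[0]*r1;b=o2+s[1]*r2; return (a+b)/2,np.linalg.norm(a-b)
E
python3 - <<'E'
from h import *
for n in('side','top','wrist'):
    d=snap(n,n+'0.png'); print(n,d['K'].tolist(),d['extrinsics'].round(3).tolist())
print(get_state())
E
```

```text
pics
side [[406.53390103299307, 0.0, 255.27567253382927], [0.0, 406.53390103299307, 192.53636568052514], [0.0, 0.0, 1.0]] [[0.999, 0.039, 0.004, -0.542], [-0.019, 0.404, 0.914, -0.137], [0.035, -0.914, 0.405, -1.09], [0.0, 0.0, 0.0, 1.0]]
top [[412.92536727693636, 0.0, 252.4637986479758], [0.0, 412.92536727693636, 188.73045158213114], [0.0, 0.0, 1.0]] [[-0.065, -0.998, -0.004, 0.058], [0.972, -0.064, 0.228, -0.583], [-0.228, 0.011, 0.974, -0.987], [0.0, 0.0, 0.0, 1.0]]
wrist [[321.21829775561963, 0.0, 251.5199940760768], [0.0, 321.21829775561963, 195.42278956336818], [0.0, 0.0, 1.0]] [[0.351, 0.936, -0.002, -0.65], [-0.888, 0.332, -0.317, 0.041], [-0.296, 0.113, 0.948, -0.381], [0.0, 0.0, 0.0, 1.0]]
{'time_s': 0.15, 'qpos': array([-1.19889975,  0.32161246, -0.07011291,  1.45137212,  0.02257332,
        1.37081498, -0.05687578]), 'joint_vel': array([ 0.00020769, -0.00167076, -0.00106463, -0.00457845, -0.000979  ,
        0.00105415,  0.00015242]), 'joint_torque': array([ 1.36674501e-06, -4.94094658e+01, -3.82928001e-01, -3.14690530e+01,
        1.29349992e-02,  8.14370083e-03, -9.90802874e-06]), 'tcp_pos': array([0.22752419, 0.60848308, 0.25251247]), 'ee_rot': array([-0.94263275,  1.3586298 ,  0.94122588]), 'ft_force': array([ 0.14990734, -0.92782798,  0.30974242]), 'moment': array([0.01377367, 0.03962304, 0.03221419]), 'finger_gap': 0.08508535659146932}
```

View pics/side0.png

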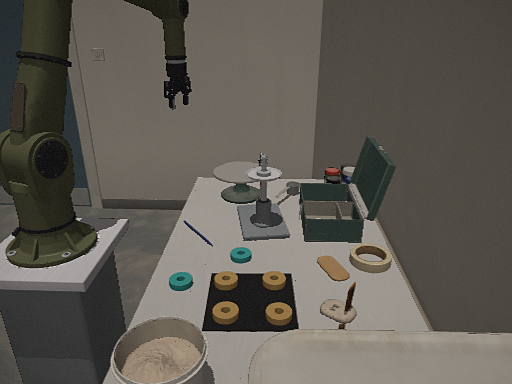

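View pics/top0.png

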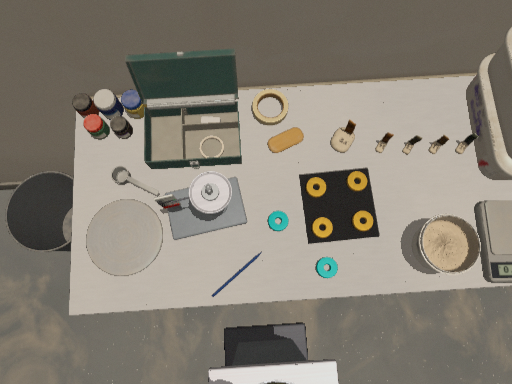

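View pics/wrist0.png

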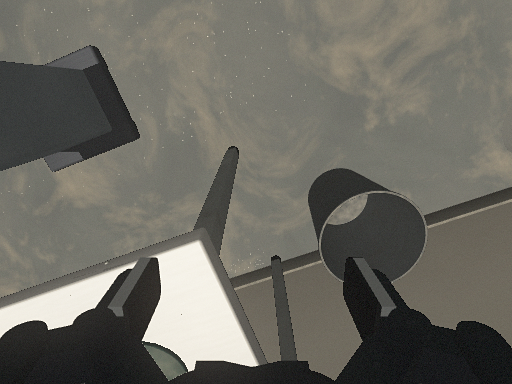

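Side view: four brass rings on the mat at (227,281), (274,280), (226,313), (278,314), and turquoise look-alikes at (180,281) and (241,255). The pan and spindle are at about (263,165). In the top view the rings are at (316,187), (357,181), (322,227) and (363,221), with the pan at (210,192). The plate is at about (168,201).

Run:
```python
from h import *
t=ld('top0.png');s=ld('side0.png')
def blobs(d,lo,hi,mn):
    h=cv2.cvtColor(d['frame'],cv2.COLOR_RGB2HSV); m=cv2.inRange(h,lo,hi)
    c,_=cv2.findContours(m,cv2.RETR_EXTERNAL,cv2.CHAIN_APPROX_NONE)
    return [(cv2.minEnclosingCircle(x),cv2.fitEllipse(x),x) for x in c if cv2.contourArea(x)>mn]
for name,lo,hi in(('brass',(12,120,80),(30,255,255)),('turq',(80,120,60),(100,255,255))):
  for cc,e,x in blobs(t,lo,hi,100):
    print(name,np.round(e[0],1),np.round(e[1],1),onz(t,*e[0],0.016 if name=='brass' else .01).round(4))
# holes/top rings
print('pan rough z=.17',onz(t,210,192,.17))
for n,d in(('t',t),('s',s)): print(n,proj(d,[0,0,0]))
f=t['frame'][150:250,140:260];cv2.imwrite('pics/cropt.png',cv2.resize(f,None,fx=6,fy=6,interpolation=cv2.INTER_CUBIC)[:,:,::-1])
f=s['frame'][140:250,220:320];cv2.imwrite('pics/crops.png',cv2.resize(f,None,fx=5.4,fy=5.4,interpolation=cv2.INTER_CUBIC)[:,:,::-1])
```

```text
brass [322.1 227. ] [20.  20.6] [ 0.482  -0.1566  0.016 ]
brass [362.5 220.3] [19.8 20.6] [ 0.4928 -0.2645  0.016 ]
brass [315.7 186.6] [19.4 19.8] [ 0.5917 -0.1509  0.016 ]
brass [356.7 180.6] [19.3 20.2] [ 0.6009 -0.2626  0.016 ]
brass [285.1 139.8] [16.6 39.6] [ 0.7295 -0.0798  0.016 ]
turq [326.3 267.3] [19.7 20.3] [ 0.3782 -0.1577  0.01  ]
turq [277.7 220.6] [19.  19.4] [ 0.5077 -0.0422  0.01  ]
pan rough z=.17 [0.55980761 0.11835658 0.17      ]
t [276.66315789 432.45664448]
s [ 53.22974207 243.61724479]
```

View pics/cropt.png

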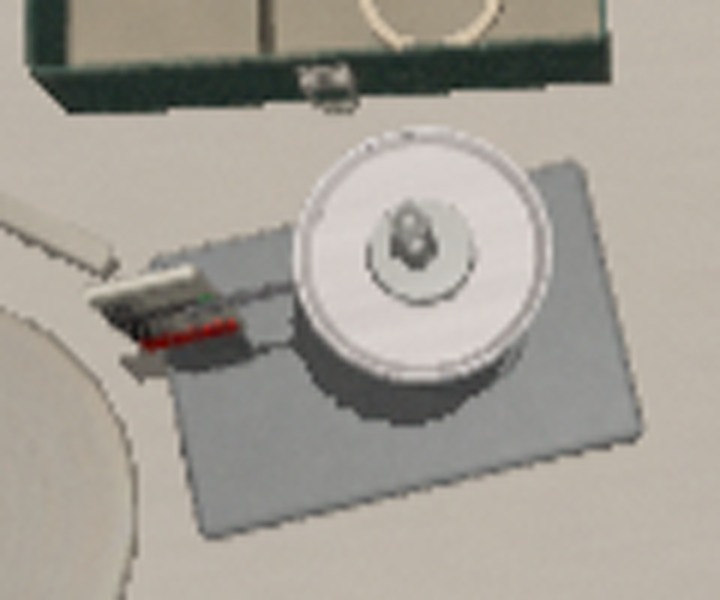

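View pics/crops.png

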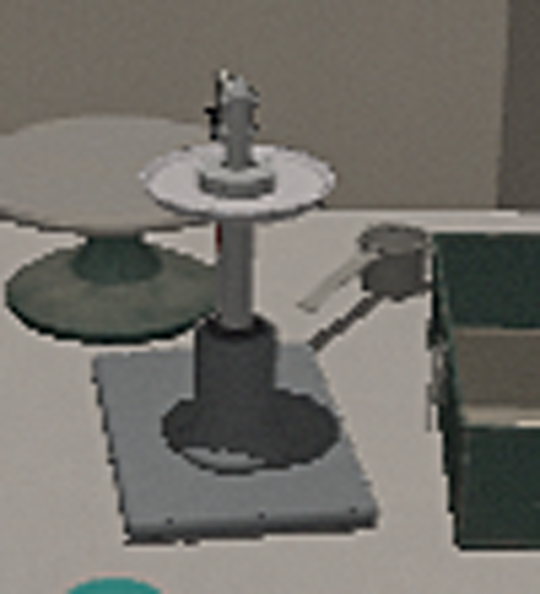

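```bash
cat >> h.py <<'E'
from scipy.spatial.transform import Rotation as Ro
def tool(st=None):
    st=st or get_state(); return np.array(st['tcp_pos']),Ro.from_rotvec(st['ee_rot']).as_matrix()
# plan: target pos + target jaw yaw (jaw axis horizontal dir, deg) tool straight down -> cm shift & rotvec deg in tool frame
def plan(p,yaw=None,st=None):
    st=st or get_state()
    q,R=tool(st); 
    if yaw is None: T=R
    else:
        x=np.array([0,0,-1.]); best=None
        for y in (yaw,yaw+180):
            z=np.array([np.cos(np.radians(y)),np.sin(np.radians(y)),0]); M=np.c_[x,np.cross(z,x),z]
            a=np.linalg.norm(Ro.from_matrix(R.T@M).as_rotvec())
            if best is None or a<best[0]: best=(a,M)
        T=best[1]
    w=np.degrees(Ro.from_matrix(R.T@T).as_rotvec())
    print('t',round(st['time_s'],2),'tcp',q.round(4),'gap',round(st['finger_gap'],4),'F',np.round(st['ft_force'],2))
    print('shift cm',(R.T@(np.array(p)-q)*100).round(2),'turn deg',w.round(1))
E
python3 - <<'E'
from h import *
t=ld('top0.png');s=ld('side0.png')
print('pan',tri(t,(210.3,192.2),s,(264.1,173.3)))
print('tip',tri(t,(208,184.7),s,(264.3,155.7)))
q,R=tool();print(R.round(3)); 
st=get_state()
for n in('top','side','wrist'):
    d=ld(n+'0.png');E=d['extrinsics'];print(n,(-E[:3,:3].T@E[:3,3]).round(3), (E[:3,:3].T@[0,0,-1]).round(3))
d=ld('wrist0.png');E=d['extrinsics'];c=-E[:3,:3].T@E[:3,3]
print('cam in tool',(R.T@(c-q)).round(4),(R.T@(E[:3,:3].T@[0,0,-1])).round(3),(R.T@(E[:3,:3].T@[1,0,0])).round(3))
# side ring check
h=cv2.cvtColor(s['frame'],cv2.COLOR_RGB2HSV);m=cv2.inRange(h,(12,110,60),(30,255,255))
c,_=cv2.findContours(m,cv2.RETR_EXTERNAL,cv2.CHAIN_APPROX_NONE)
for x in c:
  if cv2.contourArea(x)>100:
    e=cv2.fitEllipse(x);print(np.round(e[0],1),onz(s,*e[0],.012).round(4))
for p in [(322.1,227),(362.5,220.3),(315.7,186.6),(356.7,180.6)]: print(onz(t,*p,.02).round(4))
E
```

```text
pan (array([0.56062748, 0.1180608 , 0.16682738]), np.float64(0.001174624078068657))
tip (array([0.56307572, 0.1172064 , 0.21843996]), np.float64(0.004068666745655965))
[[-0.    -0.937  0.35 ]
 [-0.001  0.35   0.937]
 [-1.    -0.    -0.001]]
top [0.345 0.031 1.094] [ 0.228 -0.011 -0.974]
side [ 0.576 -0.92   0.569] [-0.035  0.914 -0.405]
wrist [0.152 0.638 0.373] [ 0.296 -0.113 -0.948]
cam in tool [-0.1202  0.0814  0.0009] [ 0.948 -0.317 -0.001] [ 0.001 -0.001  1.   ]
[278.4 313.1] [ 0.5996 -0.2639  0.012 ]
[225.1 312.2] [ 0.4915 -0.2659  0.012 ]
[273.7 280.1] [ 0.5903 -0.1529  0.012 ]
[225.6 280.3] [ 0.481  -0.1585  0.012 ]
[332.9 268.2] [ 0.7314 -0.0997  0.012 ]
[368.9 250.3] [ 0.8345 -0.0151  0.012 ]
[ 0.4816 -0.1559  0.02  ]
[ 0.4922 -0.2634  0.02  ]
[ 0.5908 -0.1501  0.02  ]
[ 0.6    -0.2614  0.02  ]
```

```bash
python3 -c "
from h import *
plan([.45,.25,.33],25); plan([.5905,-.1515,.15],0)"
```

```text
t 0.15 tcp [0.2275 0.6085 0.2525] gap 0.0851 F [ 0.15 -0.93  0.31]
shift cm [ -7.71 -33.39 -25.8 ] turn deg [44.5 -0.1  0. ]
t 0.15 tcp [0.2275 0.6085 0.2525] gap 0.0851 F [ 0.15 -0.93  0.31]
shift cm [ 10.34 -60.61 -58.46] turn deg [69.5 -0.1  0.1]
```

```bash
python3 -m pendant '[[-5,-5,-2,9,0,0,1],[-7.7,-11,-7,18,0,0,1],[-7.7,-18,-13,27,0,0,1],[-7.7,-26,-19,36,0,0,1],[-7.7,-33.4,-25.8,44.5,0,0,1]]' 60; python3 -c "
from h import *
plan([.5905,-.1515,.20],0)"
```

```text
time_s: 0.78
tcp_pos: [0.3863, 0.3639, 0.3276]
ee_rot: [-0.339, 1.545, 0.337]
ft_force: [1.3, -1.2, -0.1]
finger_gap: 0.0851
t 0.78 tcp [0.3863 0.3639 0.3276] gap 0.0851 F [ 1.33 -1.2  -0.08]
shift cm [ 12.82 -55.35  -3.  ] turn deg [24.7 -0.   0.1]
```

```bash
python3 -m pendant '[[0,-10,-0.5,8,0,0,1],[0,-20,-1,16,0,0,1],[0,-30,-1.5,24.7,0,0,1],[3,-42,-2,24.7,0,0,1],[12.8,-55.3,-3,24.7,0,0,1]]'; python3 -c "
from h import *
plan([.5905,-.1515,.20],0)"
```

```text
time_s: 1.4
tcp_pos: [0.5009, 0.0782, 0.298]
ee_rot: [0.0, 1.568, -0.0]
ft_force: [0.3, 0.3, -1.1]
finger_gap: 0.0854
t 1.4 tcp [0.5009 0.0782 0.298 ] gap 0.0854 F [ 0.34  0.3  -1.13]
shift cm [  9.82 -22.97   8.93] turn deg [-0.   0.2 -0. ]
```

```bash
python3 -m pendant '[[2,-6,2,0,0,0,1],[4,-12,4,0,0,0,1],[7,-18,7,0,0,0,1],[9.8,-23,8.9,0,0,0,1],[9.8,-23,8.9,0,0,0,1]]'; python3 -c "
from h import *
snap('wrist','w1.png')
plan([.5905,-.1515,.20],0)"
```

```text
time_s: 2.02
tcp_pos: [0.5889, -0.1561, 0.1979]
ee_rot: [0.003, 1.572, -0.006]
ft_force: [0.5, -0.2, 0.8]
finger_gap: 0.0855
t 2.08 tcp [ 0.5891 -0.1562  0.1977] gap 0.0854 F [-0.35 -0.93 -0.32]
shift cm [-0.24  0.47  0.13] turn deg [-0.3 -0.   0.1]
```

View pics/w1.png

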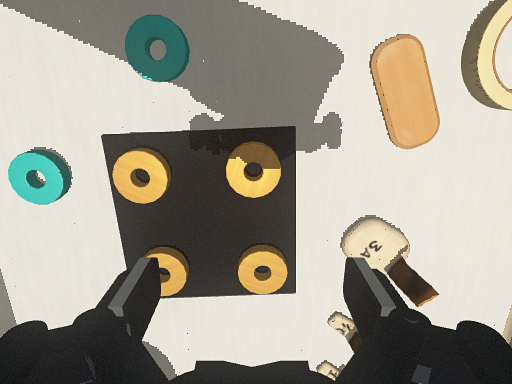

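Wrist view: target brass ring at about (254,169) on the black mat. The other brass rings are at (262,271), (141,176) and (163,272), and the turquoise look-alikes are off the mat at (157,47) and (40,177). The one at (254,169) fits because it's brass, on the mat, and about 105 mm from its neighbours. I'll confirm it in an enlarged crop.

Run:
```python
from h import *
d=ld('w1.png')
h=cv2.cvtColor(d['frame'],cv2.COLOR_RGB2HSV);m=cv2.inRange(h,(18,120,60),(30,255,255))
c,_=cv2.findContours(m,cv2.RETR_EXTERNAL,cv2.CHAIN_APPROX_NONE)
for x in c:
  if cv2.contourArea(x)>600:
    e=cv2.fitEllipse(x);print(np.round(e[0],1),np.round(e[1],1),onz(d,*e[0],.0165).round(4))
f=d['frame'][110:230,190:320];cv2.imwrite('pics/w1c.png',cv2.resize(f,None,fx=4.5,fy=4.5)[:,:,::-1])
plan([.5905,-.1515,.028],0)
```

```text
[168.4 268.8] [37.  51.1] [ 0.4989 -0.2579  0.0165]
[261.9 269.3] [48.3 49.2] [ 0.5993 -0.2592  0.0165]
[141.2 175.4] [54.  57.2] [ 0.4818 -0.154   0.0165]
[252.9 169.5] [54.3 55.1] [ 0.5903 -0.1489  0.0165]
t 2.08 tcp [ 0.5891 -0.1562  0.1977] gap 0.0854 F [-0.35 -0.93 -0.32]
shift cm [16.96  0.51  0.15] turn deg [-0.3 -0.   0.1]
```

View pics/w1c.png

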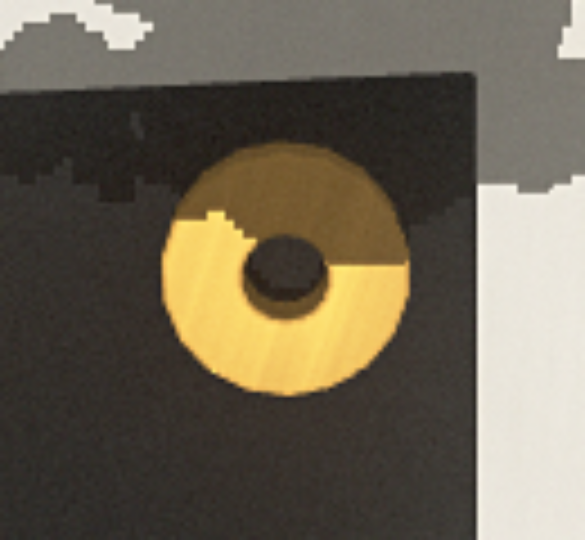

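Brass ring confirmed, at (0.590,-0.150). Descending.

```bash
python3 -m pendant '[[5,0.6,0.1,-0.3,0,0,1],[10,0.6,0.1,-0.3,0,0,1],[15,0.6,0.1,-0.3,0,0,1],[16.9,0.6,0.1,-0.3,0,0,1],[16.9,0.6,0.1,-0.3,0,0,1]]' 60;  python3 -c "
from h import *
plan([.5904,-.1503,.029],0)"
```

```text
time_s: 2.7
tcp_pos: [0.5899, -0.1494, 0.0285]
ee_rot: [-0.002, 1.573, -0.001]
ft_force: [-0.7, -0.1, 0.8]
finger_gap: 0.0854
t 2.7 tcp [ 0.5899 -0.1494  0.0285] gap 0.0854 F [-0.75 -0.15  0.8 ]
shift cm [-0.05 -0.09  0.05] turn deg [ 0.1 -0.1  0.1]
```

```bash
python3 -m pendant '[[0,-0.1,0,0,0,0,-1],[0,-0.1,0,0,0,0,-1],[0,-0.1,0,0,0,0,-1],[0,-0.1,0,0,0,0,-1],[0,-0.1,0,0,0,0,-1]]' 60;  python3 -m pendant '[[-2,0,0,0,0,0,-1],[-7,0,0,0,0,0,-1],[-13,0,0,0,0,0,-1],[-19,0,0,0,0,0,-1],[-24,0,0,0,0,0,-1]]'; python3 -c "
from h import *
snap('wrist','w2.png')
q,R=tool();print(R.round(4))
plan([.561,.1175,.30],12)"
```

```text
time_s: 3.32
tcp_pos: [0.5916, -0.1507, 0.0311]
ee_rot: [-0.002, 1.569, -0.001]
ft_force: [-1.0, 0.2, 6.2]
finger_gap: 0.0509
time_s: 3.95
tcp_pos: [0.5911, -0.151, 0.2756]
ee_rot: [-0.001, 1.565, -0.001]
ft_force: [0.8, 0.1, -3.0]
finger_gap: 0.0505
[[ 1.580e-02  1.000e-04  9.999e-01]
 [-2.600e-03  1.000e+00 -1.000e-04]
 [-9.999e-01 -2.600e-03  1.580e-02]]
t 4.0 tcp [ 0.5939 -0.152   0.2827] gap 0.0507 F [ 2.29 -1.97  3.  ]
shift cm [-1.85 26.94 -3.26] turn deg [-12.    0.9   0.2]
```

View pics/w2.png

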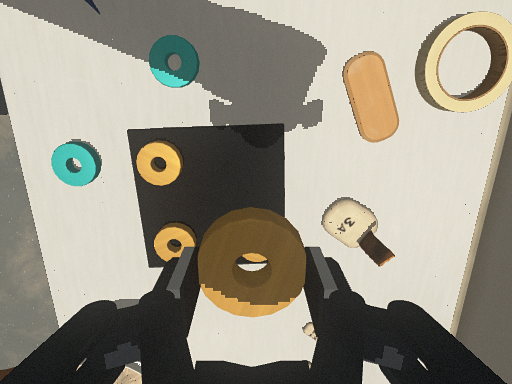

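```bash
cat >> h.py <<'E'
# fixed wrist-cam pose in tool frame (from start pose)
def camtool():
    d=ld('wrist0.png');E=d['extrinsics'];R=Ro.from_rotvec([-0.94263275,1.3586298,0.94122588]).as_matrix();q=np.array([0.22752419,0.60848308,0.25251247])
    T=np.eye(4);T[:3,:3]=R;T[:3,3]=q
    return E@T  # tool->cam
def intool(d,u,v,xp):
    e=dict(K=d['K'],extrinsics=camtool()); o,r=ray(e,u,v); return o+r*(xp-o[0])/r[0]
E
python3 - <<'E'
from h import *
d=ld('w2.png')
h=cv2.cvtColor(d['frame'],cv2.COLOR_RGB2HSV);m=cv2.inRange(h,(14,120,40),(30,255,255));m[:195]=0;m[:,:195]=0;m[:,310:]=0;m[:200]=0
f=d['frame'][195:330,180:330];cv2.imwrite('pics/w2c.png',cv2.resize(f,None,fx=4,fy=4,interpolation=cv2.INTER_CUBIC)[:,:,::-1])
e=dict(K=d['K'],extrinsics=camtool())
for xp in(.011,.027):
  for y,z in((0,0),(.027,0),(-.027,0),(0,.027),(0,-.027),(.009,0),(-.009,0)): print(xp,y,z,proj(e,[xp,y,z]).round(1))
plan([.561,.1175,.30],12)
E
```

```text
0.011 0 0 [250.2 271.5]
0.011 0.027 0 [250. 218.]
0.011 -0.027 0 [250.3 319.2]
0.011 0 0.027 [307.9 271.4]
0.011 0 -0.027 [192.4 271.5]
0.011 0.009 0 [250.1 254.3]
0.011 -0.009 0 [250.2 288. ]
0.027 0 0 [250.3 254.6]
0.027 0.027 0 [250.2 205.4]
0.027 -0.027 0 [250.4 299. ]
0.027 0 0.027 [302.8 254.6]
0.027 0 -0.027 [197.9 254.7]
0.027 0.009 0 [250.3 238.8]
0.027 -0.009 0 [250.4 269.9]
t 4.0 tcp [ 0.5939 -0.152   0.2827] gap 0.0507 F [ 2.29 -1.97  3.  ]
shift cm [-1.85 26.94 -3.26] turn deg [-12.    0.9   0.2]
```

View pics/w2c.png

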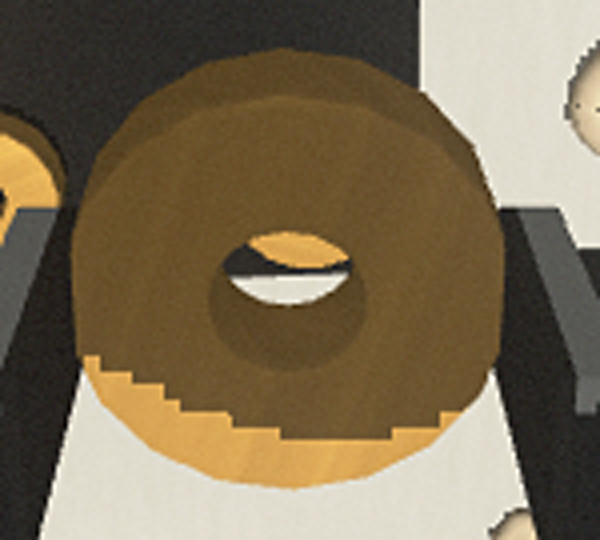

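```bash
python3 -m pendant '[[-1,6,-0.5,-3,0,0,-1],[-2.8,12,-1.5,-6,0,0,-1],[-2.8,18,-2.5,-9,0.5,0,-1],[-2.8,20.9,-3.3,-12,0.8,0.2,-1],[-2.8,20.9,-3.3,-12,0.8,0.2,-1]]'; python3 -c "
from h import *
plan([.561,.0575,.31],12)"
```

```text
time_s: 4.62
tcp_pos: [0.5597, 0.0598, 0.3101]
ee_rot: [-0.168, 1.563, 0.169]
ft_force: [0.6, 0.6, -2.6]
finger_gap: 0.0502
t 4.62 tcp [0.5597 0.0598 0.3101] gap 0.0502 F [ 0.55  0.57 -2.55]
shift cm [ 0.01 -0.26  0.08] turn deg [ 0.3  0.1 -0. ]
```

```bash
python3 -m pendant '[[0,0,0,0,0,0,-1],[0,0,0,0,0,0,-1]]'; python3 -c "
from h import *
plan([.561,.0575,.31],12)
d=snap('wrist','w3.png')"
```

```text
time_s: 4.88
tcp_pos: [0.5599, 0.0579, 0.3104]
ee_rot: [-0.166, 1.562, 0.166]
ft_force: [-0.4, -0.0, -2.7]
finger_gap: 0.0508
t 4.88 tcp [0.5599 0.0579 0.3104] gap 0.0508 F [-0.44 -0.02 -2.68]
shift cm [ 0.04 -0.06  0.1 ] turn deg [0.1 0.1 0. ]
```

View pics/w3.png

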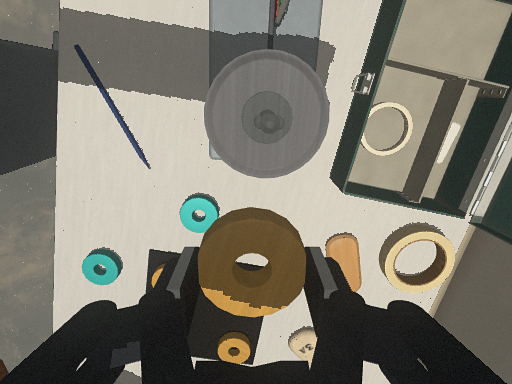

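```bash
python3 -c "
from h import *
d=ld('w3.png');f=d['frame'][40:190,195:345].astype(float);f=np.clip((f-40)*1.8,0,255).astype('uint8')
cv2.imwrite('pics/w3c.png',cv2.resize(f,None,fx=4,fy=4,interpolation=cv2.INTER_CUBIC)[:,:,::-1])"
```

```text
(no output)
```

View pics/w3c.png

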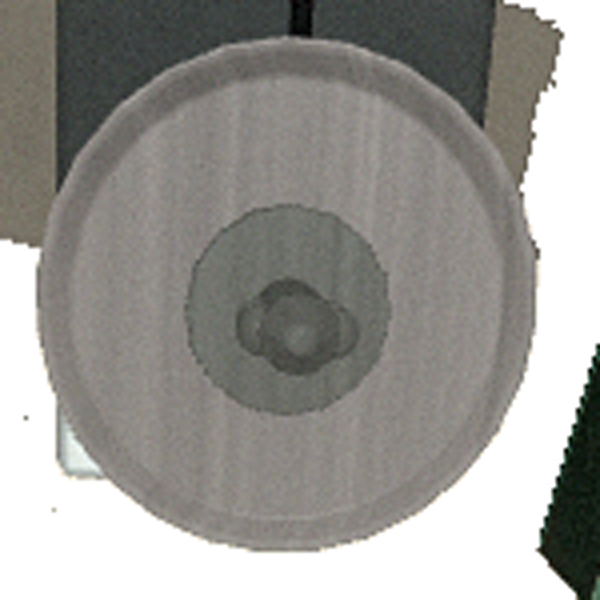

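```bash
python3 -c "
from h import *
d=ld('w3.png');E=d['extrinsics'];print((-E[:3,:3].T@E[:3,3]).round(4))
q,R=tool();print('cam via tool',(q+R@(np.linalg.inv(camtool())[:3,3])).round(4))
for s in(.006,.010,.014):
  print(s,'rim',onz(d,266.75,113.4,.177-s).round(4),'boss',onz(d,266.9,117.4,.182-s).round(4),'tip',onz(d,269.5,122.5,.229-s).round(4))
t=ld('top0.png')
print(onz(t,210.3,192.2,.17),onz(t,208,184.7,.219))
"
```

```text
[0.5431 0.1385 0.4308]
cam via tool [0.5434 0.1378 0.4305]
0.006 rim [0.5591 0.1223 0.171 ] boss [0.5596 0.1197 0.176 ] tip [0.5588 0.1204 0.223 ]
0.01 rim [0.5593 0.122  0.167 ] boss [0.5598 0.1194 0.172 ] tip [0.5591 0.1201 0.219 ]
0.014 rim [0.5596 0.1218 0.163 ] boss [0.5601 0.1191 0.168 ] tip [0.5594 0.1197 0.215 ]
[0.55929194 0.11768914 0.17      ] [0.56502206 0.1174041  0.219     ]
```

```bash
python3 -c "
from h import *
plan([.559,.1193,.258],12)"
```

```text
t 4.92 tcp [0.5599 0.058  0.3103] gap 0.0505 F [ 0.27 -0.23 -2.06]
shift cm [5.23 6.01 1.19] turn deg [0.1 0.1 0. ]
```

```bash
python3 -m pendant '[[0,3,0.6,0,0,0,-1],[0,6,1.2,0,0,0,-1],[2,6,1.2,0.1,0.1,0,-1],[4,6,1.2,0.1,0.1,0,-1],[5.2,6,1.2,0.1,0.1,0,-1]]';python3 -m pendant '[[0,0,0,0,0,0,-1],[0,0,0,0,0,0,-1]]'; python3 -c "
from h import *
d=snap('wrist','w4.png'); s=snap('side','s4.png'); t=snap('top','t4.png')
a=cv2.resize(d['frame'][190:330,180:330],None,fx=3,fy=3);b=cv2.resize(s['frame'][100:220,210:330],None,fx=3.5,fy=3.5)
cv2.imwrite('pics/c4.png',np.hstack([a,b])[:,:,::-1])
plan([.559,.1193,.258],12)"
```

```text
time_s: 5.55
tcp_pos: [0.5587, 0.1173, 0.2565]
ee_rot: [-0.164, 1.567, 0.162]
ft_force: [-0.5, 0.5, -1.6]
finger_gap: 0.0506
time_s: 5.8
tcp_pos: [0.5591, 0.1166, 0.257]
ee_rot: [-0.163, 1.566, 0.161]
ft_force: [0.6, 0.2, -2.8]
finger_gap: 0.0504
t 5.95 tcp [0.5592 0.1173 0.2573] gap 0.0504 F [-0.05  0.68 -1.68]
shift cm [-0.07  0.2   0.03] turn deg [-0.1 -0.   0.1]
```

View pics/c4.png

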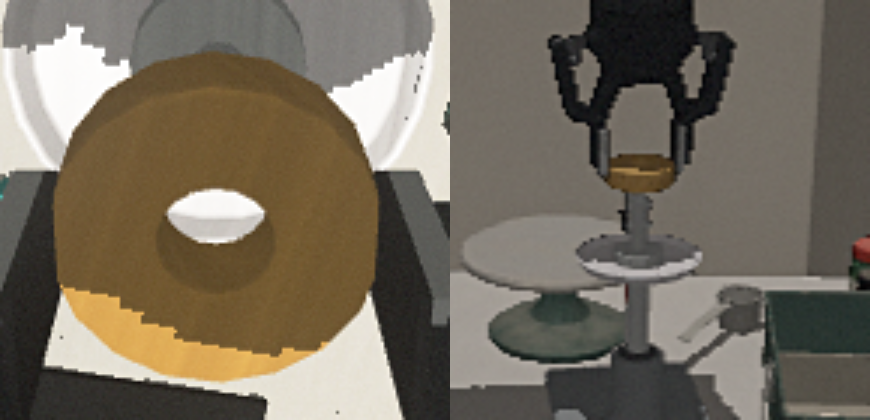

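```bash
python3 -c "
from h import *
s=ld('s4.png');f=s['frame'].astype(int)
for r in (143,146,149,152,155,158,164,185,192): print(r,' '.join(str(f[r,c].sum()//3) for c in range(252,285)))
for r in (147,150): print(r,' '.join(str(f[r,c,0]-f[r,c,2]) for c in range(252,285)))
a=cv2.resize(s['frame'][130:190,230:300],None,fx=9,fy=9,interpolation=cv2.INTER_NEAREST);cv2.imwrite('pics/s4c.png',a[:,:,::-1])
t=ld('t4.png');a=cv2.resize(t['frame'][140:240,150:270],None,fx=6,fy=6,interpolation=cv2.INTER_NEAREST);cv2.imwrite('pics/t4c.png',a[:,:,::-1])
e=[proj(s,[.5596,.1198,z])[0] for z in (.15,.2,.24)];print(e)
"
```

```text
143 46 94 70 52 118 118 117 119 117 117 115 118 118 120 118 119 118 118 115 117 116 0 26 76 80 23 54 123 111 110 110 111 109
146 42 97 90 42 50 52 53 52 52 56 61 63 66 63 59 57 53 56 51 52 54 49 26 70 76 12 41 114 108 106 111 109 110
149 33 88 78 42 72 69 78 86 106 116 125 129 126 130 129 124 119 110 77 65 62 50 19 55 117 111 109 109 107 109 110 109 108
152 109 115 103 48 66 67 67 71 74 69 73 69 76 76 72 60 71 63 58 57 53 65 116 114 110 107 105 109 106 109 106 107 109
155 108 106 107 110 109 111 114 108 42 81 72 74 78 87 120 117 116 116 113 113 110 111 108 109 108 107 108 107 107 107 107 107 108
158 108 106 107 108 106 110 111 103 41 88 82 81 82 80 81 88 111 110 108 107 107 107 108 105 106 107 106 108 109 105 109 109 109
164 134 135 133 135 135 140 135 14 57 92 83 81 82 82 85 94 111 108 106 108 107 110 105 103 106 106 107 107 108 107 103 105 104
185 165 163 159 157 157 156 162 157 58 76 82 85 80 71 90 145 161 157 157 157 153 157 157 157 157 157 157 156 156 155 154 156 159
192 94 90 91 89 90 87 85 83 81 79 82 81 79 71 99 167 158 157 158 158 157 156 154 156 157 157 156 140 129 134 125 95 143
147 -2 2 0 15 43 36 38 35 33 35 40 41 43 44 42 40 40 36 42 39 44 39 11 -1 7 19 17 15 15 16 17 15 16
150 17 4 18 29 55 55 49 48 53 56 53 54 54 54 52 53 57 53 48 49 45 38 12 16 16 17 14 16 14 15 16 13 15
[np.float64(263.45600636213214), np.float64(263.6747452040491), np.float64(263.8556193158445)]
```

View pics/s4c.png

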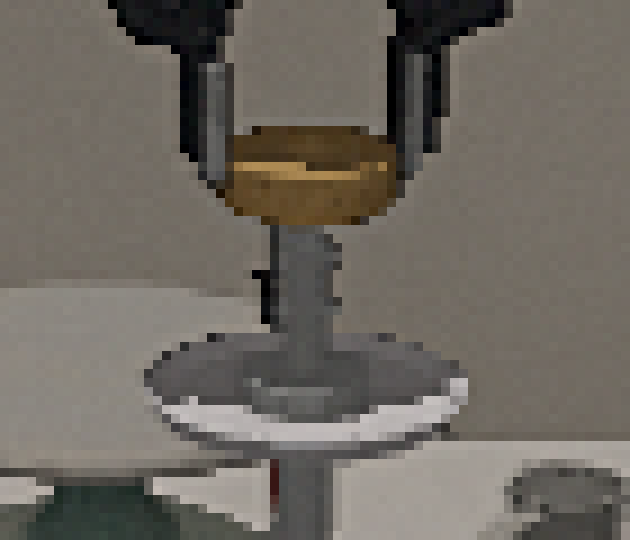

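View pics/t4c.png

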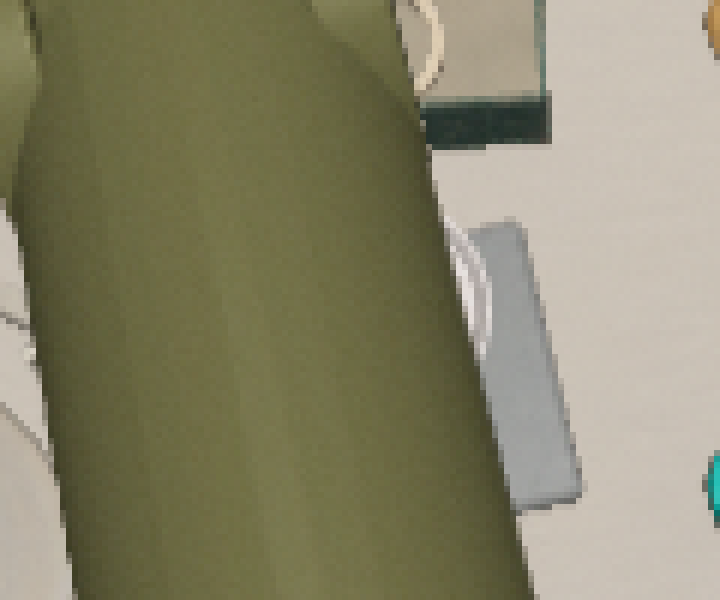

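```bash
python3 -m pendant '[[0,0.1,0,0,0,0,-1],[0,0.2,-0.1,-0.1,0,0.1,-1],[0.5,0.2,-0.1,-0.1,0,0.1,-1],[1,0.2,-0.1,-0.1,0,0.1,-1],[1.3,0.2,-0.1,-0.1,0,0.1,-1]]';python3 -m pendant '[[0,0,0,0,0,0,-1],[0,0,0,0,0,0,-1]]'; python3 -c "
from h import *
plan([.5582,.1193,.235],12)"
```

```text
time_s: 6.58
tcp_pos: [0.5575, 0.1189, 0.2436]
ee_rot: [-0.164, 1.566, 0.164]
ft_force: [0.1, -0.1, -2.9]
finger_gap: 0.0507
time_s: 6.82
tcp_pos: [0.5575, 0.1189, 0.2436]
ee_rot: [-0.164, 1.566, 0.164]
ft_force: [-0.1, -0.4, -2.7]
finger_gap: 0.0501
t 6.83 tcp [0.5575 0.1189 0.2436] gap 0.0501 F [-0.14 -0.37 -2.73]
shift cm [0.86 0.03 0.08] turn deg [-0.  -0.1 -0. ]
```

```bash
python3 -m pendant '[[0.3,0,0.05,0,0,0,-1],[0.6,0,0.05,0,0,0,-1],[0.6,0,0.05,0,0,0,-1]]'; python3 -m pendant '[[0.3,0,0,0,0,0,-1],[0.6,0,0,0,0,0,-1],[0.6,0,0,0,0,0,-1]]'; python3 -c "
from h import *
d=snap('wrist','w5.png'); s=snap('side','s5.png')
a=cv2.resize(d['frame'][190:330,180:330],None,fx=3,fy=3);b=cv2.resize(s['frame'][130:190,230:290],None,fx=7,fy=7)
cv2.imwrite('pics/c5.png',np.hstack([a,b])[:,:,::-1])
plan([.5582,.1193,.235],12)"
```

```text
time_s: 7.2
tcp_pos: [0.5583, 0.1191, 0.2377]
ee_rot: [-0.164, 1.565, 0.164]
ft_force: [1.3, 1.1, -1.4]
finger_gap: 0.0505
time_s: 7.58
tcp_pos: [0.5586, 0.1191, 0.2316]
ee_rot: [-0.164, 1.565, 0.164]
ft_force: [1.9, 0.2, 0.1]
finger_gap: 0.0506
t 7.67 tcp [0.5586 0.1191 0.2318] gap 0.0505 F [ 1.88  0.68 -0.26]
shift cm [-0.32  0.03 -0.03] turn deg [-0. -0. -0.]
```

View pics/c5.png

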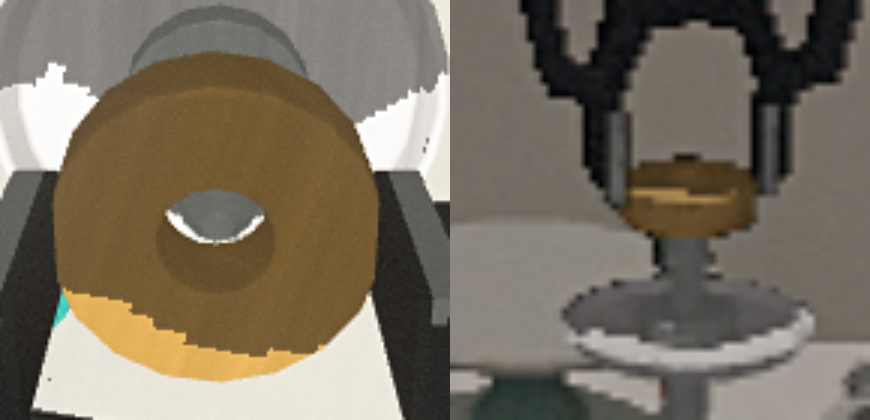

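```bash
python3 -m pendant '[[0,0,0.1,0,0,0,-1],[0.4,0,0.1,0,0,0,-1],[0.8,0,0.1,0,0,0,-1],[0.8,0,0.1,0,0,0,-1]]'; python3 -c "
from h import *
plan([.559,.1193,.22],12)"
```

```text
time_s: 8.18
tcp_pos: [0.5592, 0.1192, 0.2233]
ee_rot: [-0.164, 1.566, 0.164]
ft_force: [-1.1, -1.6, 2.4]
finger_gap: 0.0504
t 8.18 tcp [0.5592 0.1192 0.2233] gap 0.0504 F [-1.14 -1.6   2.39]
shift cm [ 0.33  0.01 -0.01] turn deg [-0.  -0.1 -0. ]
```

```bash
python3 -m pendant '[[0.3,0,0,0,0,0,-1],[0.6,0,0,0,0,0,-1],[0.6,0,0,0,0,0,-1]]'; python3 -m pendant '[[0.3,0,0,0,0,0,-1],[0.6,0,0,0,0,0,-1],[0.6,0,0,0,0,0,-1]]'
```

```text
time_s: 8.55
tcp_pos: [0.5592, 0.1193, 0.217]
ee_rot: [-0.164, 1.566, 0.164]
ft_force: [-0.6, -0.9, 0.6]
finger_gap: 0.0508
time_s: 8.93
tcp_pos: [0.559, 0.1193, 0.2105]
ee_rot: [-0.164, 1.566, 0.164]
ft_force: [-0.4, 0.6, 0.6]
finger_gap: 0.0506
```

```bash
python3 -m pendant '[[0.3,0,0,0,0,0,-1],[0.6,0,0,0,0,0,-1],[0.6,0,0,0,0,0,-1]]'; python3 -m pendant '[[0.3,0,0,0,0,0,-1],[0.6,0,0,0,0,0,-1],[0.6,0,0,0,0,0,-1]]'; python3 -c "
from h import *
s=snap('side','s6.png')
b=cv2.resize(s['frame'][130:190,230:290],None,fx=9,fy=9)
cv2.imwrite('pics/c6.png',b[:,:,::-1])
plan([.559,.1193,.20],12)"
```

```text
time_s: 9.3
tcp_pos: [0.5591, 0.1193, 0.2043]
ee_rot: [-0.164, 1.566, 0.164]
ft_force: [-0.9, 0.0, 2.2]
finger_gap: 0.0507
time_s: 9.68
tcp_pos: [0.5592, 0.1193, 0.1982]
ee_rot: [-0.164, 1.566, 0.164]
ft_force: [-1.1, -0.2, 4.4]
finger_gap: 0.0504
t 9.72 tcp [0.5592 0.1193 0.1983] gap 0.0503 F [-0.32 -0.27  3.42]
shift cm [-0.17  0.01 -0.02] turn deg [-0.  -0.1  0. ]
```

View pics/c6.png

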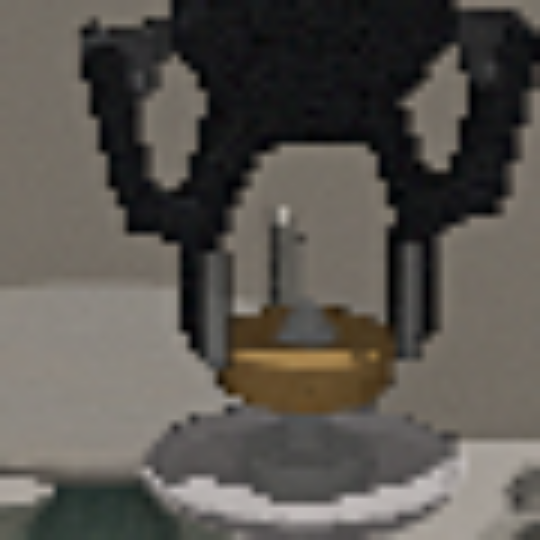

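```bash
python3 -m pendant '[[0.3,0,0,0,0,0,-1],[0.5,0,0,0,0,0,-1],[0.5,0,0,0,0,0,-1]]'; python3 -m pendant '[[0.2,0,0,0,0,0,-1],[0.4,0,0,0,0,0,-1],[0.4,0,0,0,0,0,-1]]'
```

```text
time_s: 10.1
tcp_pos: [0.5589, 0.1193, 0.1926]
ee_rot: [-0.165, 1.567, 0.164]
ft_force: [1.1, 0.1, 0.2]
finger_gap: 0.0505
time_s: 10.48
tcp_pos: [0.5589, 0.1192, 0.1885]
ee_rot: [-0.165, 1.567, 0.164]
ft_force: [1.3, -0.2, 1.7]
finger_gap: 0.0502
```

```bash
python3 -c "
from h import *
s=snap('side','s7.png')
b=cv2.resize(s['frame'][130:190,230:290],None,fx=9,fy=9)
cv2.imwrite('pics/c7.png',b[:,:,::-1])
plan([.559,.1193,.20],12)"
```

```text
t 10.53 tcp [0.5589 0.1192 0.1886] gap 0.0507 F [ 0.87 -0.84  2.28]
shift cm [-1.14  0.01  0.01] turn deg [-0.  -0.1  0. ]
```

View pics/c7.png

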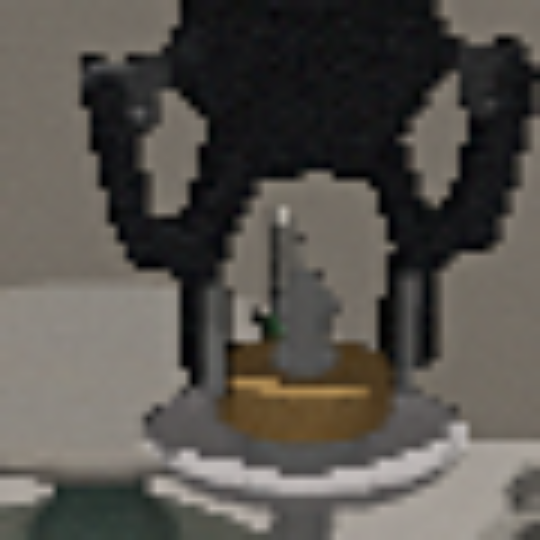

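```bash
python3 -m pendant '[[0,0,0,0,0,0,0.5],[-0.3,0,0,0,0,0,1],[-1,0,0,0,0,0,1],[-3,0,0,0,0,0,1],[-7,0,0,0,0,0,1]]'; python3 -m pendant '[[-3,0,0,0,0,0,1],[-5,0,0,0,0,0,1],[-5,0,0,0,0,0,1]]'; python3 -c "
from h import *
s=snap('side','s8.png');d=snap('wrist','w8.png')
b=cv2.resize(s['frame'][120:190,220:290],None,fx=7,fy=7)
cv2.imwrite('pics/c8.png',b[:,:,::-1])
plan([.559,.1193,.25],12)"
```

```text
time_s: 11.15
tcp_pos: [0.5581, 0.1192, 0.2583]
ee_rot: [-0.165, 1.57, 0.163]
ft_force: [-1.0, 0.1, 0.6]
finger_gap: 0.0851
time_s: 11.52
tcp_pos: [0.5593, 0.1193, 0.3104]
ee_rot: [-0.164, 1.566, 0.164]
ft_force: [-0.2, 0.0, -0.5]
finger_gap: 0.0858
t 11.62 tcp [0.5581 0.1192 0.3078] gap 0.0855 F [0.51 0.18 0.68]
shift cm [ 5.78 -0.    0.13] turn deg [-0.  -0.3  0.1]
```

View pics/c8.png

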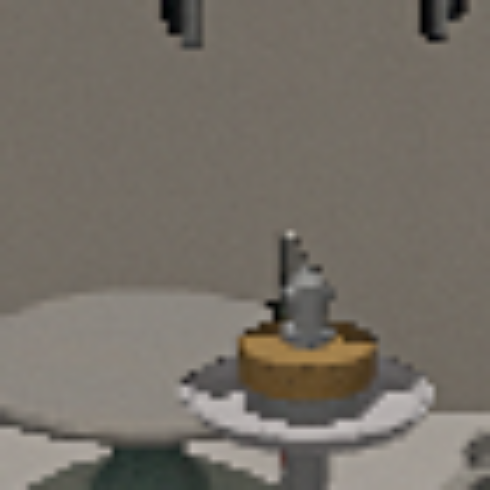

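View pics/w8.png

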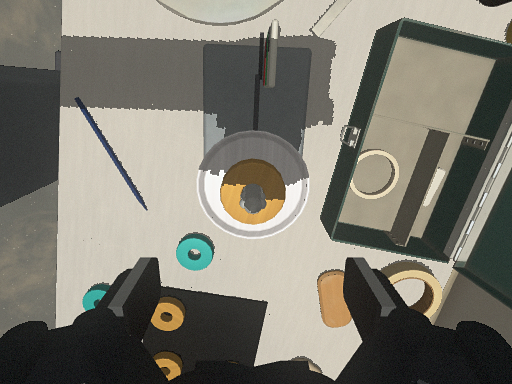

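First weight is seated. Its ring sits flush on the boss in the side view at (262,171), with the tip about 31 mm above the ring top. Next I need a view of the plate's face from the robot side.

```bash
cat >> h.py <<'E'
def planR(p,M):
    st=get_state();q,R=tool(st);print('t',round(st['time_s'],2),'tcp',q.round(4),'shift cm',(R.T@(np.array(p)-q)*100).round(2),'turn',np.degrees(Ro.from_matrix(R.T@M).as_rotvec()).round(1))
def tilted(yaw,th):
    a=np.radians(yaw-90);d=np.array([np.cos(a),np.sin(a),0]);u=np.array([0,0,1.]);t=np.radians(th)
    x=np.sin(t)*d-np.cos(t)*u; y=-np.cos(t)*d-np.sin(t)*u
    return np.c_[x,y,np.cross(x,y)]
E
python3 -c "
from h import *
planR([.469,.207,.32],tilted(102,0));planR([.469,.207,.257],tilted(102,30))"
```

```text
t 11.62 tcp [0.5581 0.1192 0.3078] shift cm [-1.19 10.44 -6.9 ] turn [-90.   -0.3  -0.2]
t 11.62 tcp [0.5581 0.1192 0.3078] shift cm [ 5.11 10.44 -6.86] turn [-87.7 -23.8 -23.7]
```

```bash
python3 -m pendant '[[-1.2,2,-1.5,-10,0,0,1],[-1.2,4,-3,-20,0,0,1],[-1.2,6,-4.5,-30,0,0,1],[-1.2,8,-6,-40,0,0,1],[-1.2,10.4,-6.9,-50,0,0,1]]'; python3 -m pendant '[[0,0,0,-10,0,0,1],[0,0,0,-20,0,0,1],[0,0,0,-30,0,0,1],[0,0,0,-40,0,0,1],[0,0,0,-40,0,0,1]]'; python3 -c "
from h import *
planR([.469,.207,.257],tilted(102,30));print(get_state()['qpos'].round(2))"
```

```text
time_s: 12.25
tcp_pos: [0.4678, 0.2066, 0.3188]
ee_rot: [-0.846, 1.408, 0.848]
ft_force: [-0.2, 0.8, -0.3]
finger_gap: 0.085
time_s: 12.88
tcp_pos: [0.4673, 0.2065, 0.3175]
ee_rot: [-1.362, 1.111, 1.37]
ft_force: [0.6, 0.7, 0.0]
finger_gap: 0.0851
t 12.88 tcp [0.4673 0.2065 0.3175] shift cm [ 6.05 -0.24  0.03] turn [  0.2  -0.1 -30.6]
[-0.84 -0.    0.37  1.69  0.    1.46  1.32]
```

```bash
python3 -m pendant '[[1,0,0,0,0,-10,1],[3,0,0,0,0,-20,1],[5,-0.2,0,0,0,-30,1],[6,-0.2,0,0,0,-30.5,1],[6,-0.2,0,0,0,-30.5,1]]'; python3 -c "
from h import *
planR([.469,.207,.257],tilted(102,30));print(get_state()['qpos'].round(2));snap('wrist','w9.png')"
```

```text
time_s: 13.5
tcp_pos: [0.4693, 0.2049, 0.2525]
ee_rot: [-1.517, 0.687, 0.978]
ft_force: [0.5, 0.9, 0.3]
finger_gap: 0.0858
t 13.5 tcp [0.4693 0.2049 0.2525] shift cm [-0.39 -0.23  0.21] turn [ 0.  -0.4 -0.6]
[-0.39 -0.3  -0.16  2.16  0.18  0.8   1.12]
```

View pics/w9.png

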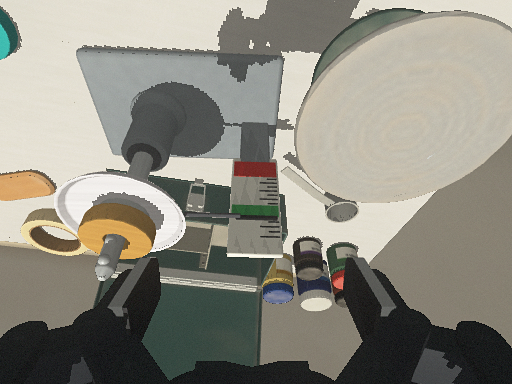

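```bash
python3 -m pendant '[[-1,0,0,0,0,5,1],[-2,0,0,0,0,10,1]]'; python3 -c "
from h import *
print(get_state()['qpos'].round(3))
d=ld('w9.png');f=d['frame'][150:265,170:300];cv2.imwrite('pics/w9c.png',cv2.resize(f,None,fx=5,fy=5,interpolation=cv2.INTER_CUBIC)[:,:,::-1])"
```

```text
time_s: 13.8
tcp_pos: [0.462, 0.204, 0.275]
ee_rot: [-1.471, 0.827, 1.108]
ft_force: [1.0, -0.2, 0.6]
finger_gap: 0.0857
[-0.425 -0.226 -0.101  2.016  0.099  1.028  1.211]
```

View pics/w9c.png

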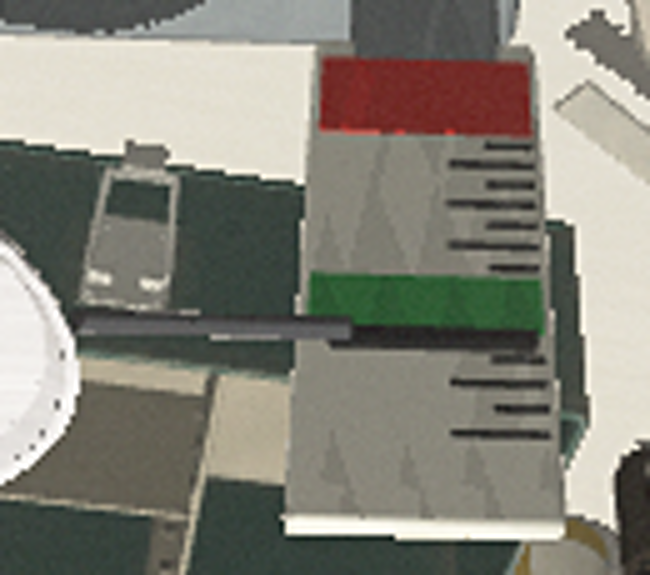

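Enlarged view of the plate: the black pointer is at about crop row 338, just above the green band. Interpolating the ticks (20 at about row 335, 10 at 382, 40 at 245) gives an apparent reading of about 19.4 mm. Parallax makes the true value a few mm less. That's below 20.5 mm, so a second weight is needed; I expect about 25–29 mm with it on. I'll take the brass ring at (0.4815,-0.156).

```bash
python3 -c "
from h import *
planR([.47,.15,.33],tilted(102,0)); planR([.4815,-.1557,.20],tilted(90,0))"
```

```text
t 13.8 tcp [0.462 0.204 0.275] shift cm [-5.28 -1.54 -5.46] turn [-0.2 -0.1 19.6]
t 13.8 tcp [0.462 0.204 0.275] shift cm [  5.29   7.64 -35.61] turn [11.7  1.9 19.5]
```

```bash
python3 -m pendant '[[-2,0,0,0,0,8,1],[-4,-1,-1,0,0,16,1],[-5.3,-1.5,-3,0,0,19.6,1],[-5.3,-1.5,-5.4,0,0,19.6,1],[-5.3,-1.5,-5.4,0,0,19.6,1]]'; python3 -m pendant '[[0,0,-4,10,0,0,1],[0,0,-8,20,0,0,1],[0,0,-12,30,0,0,1],[0,0,-16,40,0,0,1],[0,0,-20,50,0,0,1]]';python3 -c "
from h import *
plan([.4815,-.1557,.20],0);print(get_state()['qpos'].round(2))"
```

```text
time_s: 14.42
tcp_pos: [0.4712, 0.1493, 0.3317]
ee_rot: [-1.357, 1.108, 1.354]
ft_force: [-0.4, 0.5, 1.0]
finger_gap: 0.0854
time_s: 15.05
tcp_pos: [0.5119, -0.0464, 0.3331]
ee_rot: [-0.7, 1.454, 0.697]
ft_force: [0.1, -0.5, 0.2]
finger_gap: 0.0854
t 15.05 tcp [ 0.5119 -0.0464  0.3331] gap 0.0854 F [ 0.08 -0.5   0.16]
shift cm [ 13.31  -4.43 -10.44] turn deg [51.3  0.1  0.1]
[-0.17 -0.    0.2   1.66  0.    1.48  0.93]
```

```bash
python3 -m pendant '[[2,-1,-2,10,0,0,1],[4,-2,-4,20,0,0,1],[7,-3,-7,30,0,0,1],[10,-4,-10,40,0,0,1],[13.3,-4.4,-10.4,50,0,0,1]]'; python3 -m pendant '[[0,0,0,1,0,0,1],[0,0,0,1,0,0,1]]';python3 -c "
from h import *
plan([.4815,-.1557,.029],0)
d=snap('wrist','w10.png')
h=cv2.cvtColor(d['frame'],cv2.COLOR_RGB2HSV);m=cv2.inRange(h,(18,120,60),(30,255,255))
c,_=cv2.findContours(m,cv2.RETR_EXTERNAL,cv2.CHAIN_APPROX_NONE)
for x in c:
  if cv2.contourArea(x)>600:
    e=cv2.fitEllipse(x);print(np.round(e[0],1),np.round(e[1],1),onz(d,*e[0],.0165).round(4))
"
```

```text
time_s: 15.68
tcp_pos: [0.482, -0.1566, 0.2007]
ee_rot: [-0.012, 1.566, 0.009]
ft_force: [0.1, 1.2, 0.1]
finger_gap: 0.0854
time_s: 15.92
tcp_pos: [0.4835, -0.1555, 0.2024]
ee_rot: [-0.002, 1.564, -0.002]
ft_force: [0.0, 0.4, 0.5]
finger_gap: 0.0858
t 15.93 tcp [ 0.4835 -0.1555  0.2024] gap 0.0858 F [0.   0.43 0.52]
shift cm [17.34  0.02 -0.32] turn deg [-0.   0.4  0.1]
[257.6 269. ] [47.9 48.1] [ 0.4915 -0.261   0.0165]
[354.9 265.9] [43.4 47. ] [ 0.5975 -0.2575  0.0165]
[247.6 174.7] [52.5 53.7] [ 0.4812 -0.1547  0.0165]
```

View pics/w10.png

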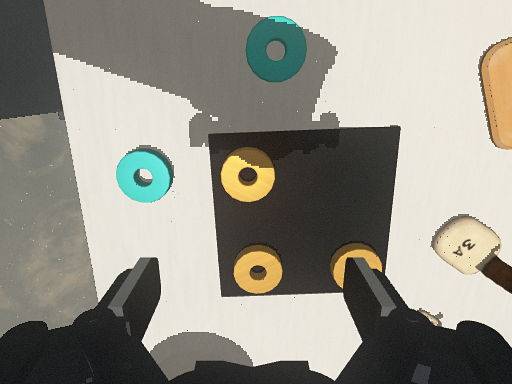

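The wrist view shows the brass ring at (248,175) on the mat, at (0.481,-0.155). The turquoise look-alikes at (276,48) and (145,175) are off the mat, so this is the right one.

```bash
python3 -m pendant '[[5,0,-0.2,0,0.4,0,1],[10,0,-0.2,0,0.4,0,1],[15,0,-0.2,0,0.4,0,1],[17.2,0,-0.2,0,0.4,0,1],[17.2,0,-0.2,0,0.4,0,1]]' 60;  python3 -c "
from h import *
plan([.4813,-.1555,.031],0)"
```

```text
time_s: 16.6
tcp_pos: [0.483, -0.1552, 0.0303]
ee_rot: [-0.003, 1.572, 0.0]
ft_force: [0.1, 0.8, 0.1]
finger_gap: 0.0854
t 16.6 tcp [ 0.483  -0.1552  0.0303] gap 0.0854 F [0.06 0.81 0.14]
shift cm [-0.07 -0.03 -0.17] turn deg [ 0.1 -0.1  0.1]
```

```bash
python3 -m pendant '[[-0.1,0,-0.15,0,0,0,0.4],[-0.1,0,-0.15,0,0,0,-1],[-0.1,0,-0.15,0,0,0,-1],[-0.1,0,-0.15,0,0,0,-1],[-0.1,0,-0.15,0,0,0,-1]]' 60; python3 -c "
from h import *
plan([.4813,-.1555,.031],0)";  python3 -m pendant '[[-2,0,0,0,0,0,-1],[-7,0,0,0,0,0,-1],[-13,0,0,0,0,0,-1],[-19,0,0,0,0,0,-1],[-26,0,0,0,0,0,-1]]'; python3 -c "
from h import *
plan([.56,.06,.31],12)"
```

```text
time_s: 17.23
tcp_pos: [0.4828, -0.1553, 0.0341]
ee_rot: [-0.004, 1.569, 0.001]
ft_force: [-4.8, 0.6, 10.7]
finger_gap: 0.0502
t 17.23 tcp [ 0.4828 -0.1553  0.0341] gap 0.0502 F [-4.76  0.55 10.73]
shift cm [ 0.31 -0.02 -0.15] turn deg [0.2 0.1 0.1]
time_s: 17.85
tcp_pos: [0.4817, -0.1548, 0.2893]
ee_rot: [-0.003, 1.568, 0.001]
ft_force: [0.4, -0.7, -1.5]
finger_gap: 0.0504
t 17.85 tcp [ 0.4817 -0.1548  0.2893] gap 0.0504 F [ 0.36 -0.65 -1.48]
shift cm [-2.08 21.45  7.9 ] turn deg [-11.8   0.2   0.1]
```

```bash
python3 -m pendant '[[-2.5,3,1,-3,0,0,-1],[-3.5,9,3,-6,0,0,-1],[-3.5,15,6,-9,0,0,-1],[-3.5,21.4,7.9,-12,0.2,0,-1],[-3.5,21.4,7.9,-12,0.2,0,-1]]'; python3 -m pendant '[[0,0,0,0,0,0,-1],[0,0,0,0,0,0,-1]]'; python3 -c "
from h import *
plan([.56,.06,.31],12)
d=snap('wrist','w11.png');snap('side','s11.png')
f=d['frame'][60:330,170:340];cv2.imwrite('pics/w11c.png',cv2.resize(f,None,fx=2.2,fy=2.2,interpolation=cv2.INTER_CUBIC)[:,:,::-1])
f=d['frame'][195:330,180:330];cv2.imwrite('pics/w11d.png',cv2.resize(f,None,fx=4,fy=4,interpolation=cv2.INTER_CUBIC)[:,:,::-1])"
```

```text
time_s: 18.48
tcp_pos: [0.5599, 0.0661, 0.3242]
ee_rot: [-0.174, 1.564, 0.175]
ft_force: [-0.9, -0.5, -2.0]
finger_gap: 0.0501
time_s: 18.73
tcp_pos: [0.5596, 0.0648, 0.3245]
ee_rot: [-0.173, 1.564, 0.173]
ft_force: [-0.6, -0.9, -2.7]
finger_gap: 0.0499
t 18.73 tcp [0.5596 0.0648 0.3245] gap 0.0499 F [-0.59 -0.88 -2.69]
shift cm [ 1.45 -0.48 -0.07] turn deg [ 0.6 -0.  -0. ]
```

View pics/w11c.png

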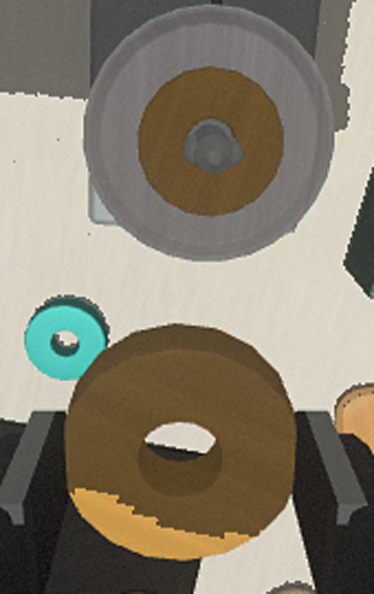

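View pics/w11d.png

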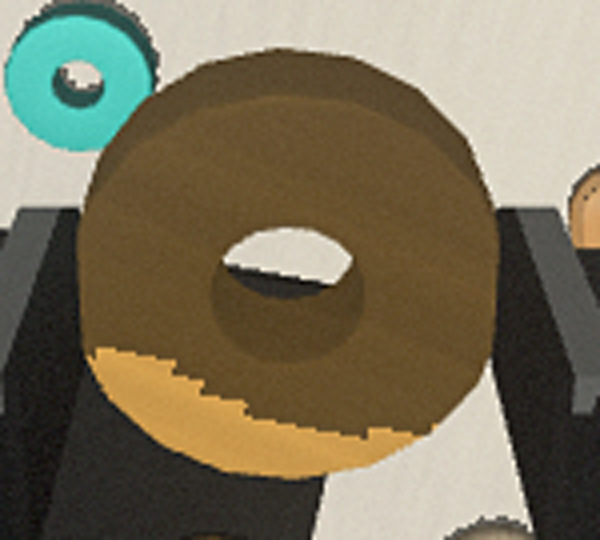

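Second ring is gripped level and centred, bore centre at crop (287,295), within about 0.2 mm of the first ring. I'll use the same axis position as before, (0.5589,0.1193).

```bash
python3 -c "
from h import *
d=ld('w11.png');print(onz(d,265.9,124.1,.182).round(4),onz(d,266.4,126.4,.213).round(4))
plan([.5589,.1193,.25],12)"
```

```text
[0.5594 0.1208 0.182 ] [0.5581 0.1222 0.213 ]
t 18.82 tcp [0.5597 0.0641 0.3246] gap 0.0499 F [ 0.14  0.11 -2.01]
shift cm [7.46 5.4  1.12] turn deg [ 0.6  0.  -0. ]
```

```bash
python3 -m pendant '[[0,3,0.6,0.6,0,0,-1],[0,5.4,1.1,0.6,0,0,-1],[2,5.4,1.1,0.6,0,0,-1],[5,5.4,1.1,0.6,0,0,-1],[7.4,5.4,1.1,0.6,0,0,-1]]';python3 -m pendant '[[0,0,0,0,0,0,-1],[0,0,0,0,0,0,-1]]'; python3 -c "
from h import *
s=snap('side','s12.png')
b=cv2.resize(s['frame'][120:190,225:295],None,fx=7,fy=7,interpolation=cv2.INTER_NEAREST)
cv2.imwrite('pics/c12.png',b[:,:,::-1])
plan([.5589,.1193,.238],12)"
```

```text
time_s: 19.45
tcp_pos: [0.5586, 0.1176, 0.2497]
ee_rot: [-0.162, 1.565, 0.162]
ft_force: [1.0, -1.1, -1.8]
finger_gap: 0.0501
time_s: 19.7
tcp_pos: [0.5591, 0.1166, 0.2509]
ee_rot: [-0.161, 1.563, 0.161]
ft_force: [0.2, -0.1, -1.4]
finger_gap: 0.0502
t 19.75 tcp [0.5594 0.117  0.2513] gap 0.0504 F [-0.26 -0.03 -1.97]
shift cm [ 1.33  0.23 -0.  ] turn deg [-0.3  0.1  0. ]
```

View pics/c12.png

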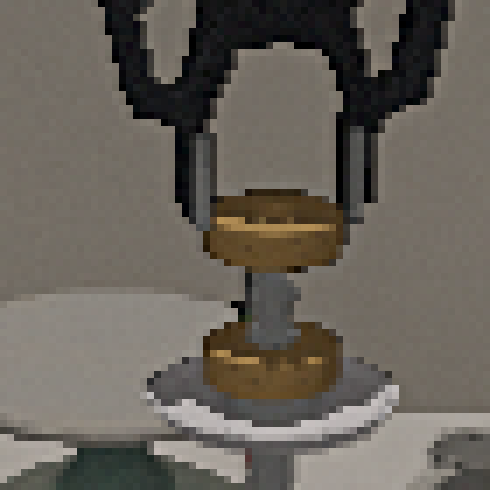

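The held ring at (264,153) is lined up with the seated ring at (264,171) in the side view. Lowering.

```bash
python3 -m pendant '[[0,0.2,0,-0.3,0,0,-1],[0.4,0.2,0,-0.3,0.1,0,-1],[0.8,0.2,0,-0.3,0.1,0,-1],[1.3,0.2,0,-0.3,0.1,0,-1],[1.3,0.2,0,-0.3,0.1,0,-1]]'; python3 -m pendant '[[0.3,0,0,0,0,0,-1],[0.6,0,0,0,0,0,-1],[0.6,0,0,0,0,0,-1]]'; python3 -c "
from h import *
plan([.5589,.1193,.225],12)"
```

```text
time_s: 20.38
tcp_pos: [0.5586, 0.1189, 0.2375]
ee_rot: [-0.165, 1.565, 0.165]
ft_force: [-0.0, 0.1, -2.2]
finger_gap: 0.05
time_s: 20.75
tcp_pos: [0.5588, 0.119, 0.2315]
ee_rot: [-0.165, 1.565, 0.165]
ft_force: [1.1, 0.1, -2.0]
finger_gap: 0.0504
t 20.75 tcp [0.5588 0.119  0.2315] gap 0.0504 F [ 1.09  0.07 -2.01]
shift cm [0.65 0.03 0.02] turn deg [ 0.1 -0.   0. ]
```

```bash
python3 -m pendant '[[0.3,0,0,0,0,0,-1],[0.6,0,0,0,0,0,-1],[0.6,0,0,0,0,0,-1]]'; python3 -m pendant '[[0.3,0,0,0,0,0,-1],[0.6,0,0,0,0,0,-1],[0.6,0,0,0,0,0,-1]]'; python3 -m pendant '[[0.3,0,0,0,0,0,-1],[0.6,0,0,0,0,0,-1],[0.6,0,0,0,0,0,-1]]'
```

```text
time_s: 21.12
tcp_pos: [0.5589, 0.119, 0.2254]
ee_rot: [-0.165, 1.565, 0.165]
ft_force: [1.3, 0.4, -0.6]
finger_gap: 0.05
time_s: 21.5
tcp_pos: [0.5589, 0.1191, 0.2192]
ee_rot: [-0.165, 1.564, 0.165]
ft_force: [-0.5, 0.5, 0.6]
finger_gap: 0.0499
time_s: 21.88
tcp_pos: [0.559, 0.1191, 0.2131]
ee_rot: [-0.165, 1.564, 0.165]
ft_force: [-0.0, 0.3, 2.1]
finger_gap: 0.0501
```

```bash
python3 -m pendant '[[0.3,0,0,0,0,0,-1],[0.6,0,0,0,0,0,-1],[0.6,0,0,0,0,0,-1]]'; python3 -m pendant '[[0.3,0,0,0,0,0,-1],[0.5,0,0,0,0,0,-1],[0.5,0,0,0,0,0,-1]]'
```

```text
time_s: 22.25
tcp_pos: [0.5587, 0.1192, 0.2064]
ee_rot: [-0.165, 1.565, 0.165]
ft_force: [-0.1, 0.5, 1.4]
finger_gap: 0.0498
time_s: 22.62
tcp_pos: [0.5587, 0.1194, 0.2012]
ee_rot: [-0.165, 1.565, 0.166]
ft_force: [1.9, 0.3, 2.1]
finger_gap: 0.0503
```

```bash
python3 -c "
from h import *
s=snap('side','s13.png')
b=cv2.resize(s['frame'][120:190,225:295],None,fx=7,fy=7,interpolation=cv2.INTER_NEAREST)
cv2.imwrite('pics/c13.png',b[:,:,::-1])
plan([.5589,.1193,.238],12)"
```

```text
t 22.68 tcp [0.5587 0.1194 0.2014] gap 0.0499 F [0.67 1.3  1.36]
shift cm [-3.66 -0.01  0.01] turn deg [ 0.1 -0.  -0. ]
```

View pics/c13.png

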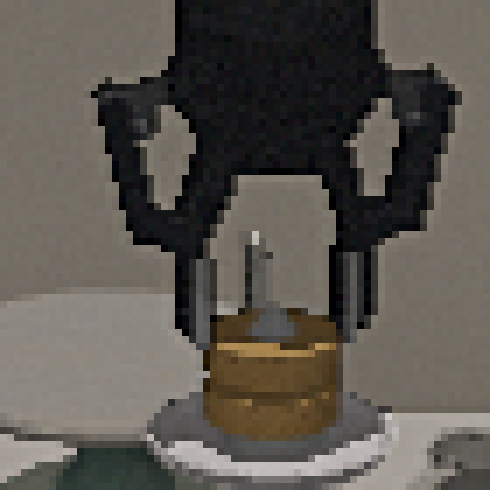

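The ring is about 23 mm above the seat, on the second catch pair with a thin gap to the lower ring. I'll keep pushing.

```bash
python3 -m pendant '[[0.3,0,0,0,0,0,-1],[0.6,0,0,0,0,0,-1],[0.6,0,0,0,0,0,-1]]'; python3 -m pendant '[[0.3,0,0,0,0,0,-1],[0.5,0,0,0,0,0,-1],[0.5,0,0,0,0,0,-1]]'
```

```text
time_s: 23.05
tcp_pos: [0.5587, 0.1194, 0.1952]
ee_rot: [-0.165, 1.565, 0.166]
ft_force: [0.9, 1.4, 2.4]
finger_gap: 0.0498
time_s: 23.42
tcp_pos: [0.5587, 0.1194, 0.1901]
ee_rot: [-0.165, 1.565, 0.166]
ft_force: [0.2, 1.4, 3.4]
finger_gap: 0.0503
```

```bash
python3 -m pendant '[[0.2,0,0,0,0,0,-1],[0.4,0,0,0,0,0,-1],[0.4,0,0,0,0,0,-1]]'; python3 -m pendant '[[0.2,0,0,0,0,0,-1],[0.3,0,0,0,0,0,-1],[0.3,0,0,0,0,0,-1]]'
```

```text
time_s: 23.8
tcp_pos: [0.5587, 0.1194, 0.186]
ee_rot: [-0.165, 1.565, 0.166]
ft_force: [0.3, 0.7, 4.3]
finger_gap: 0.0505
time_s: 24.18
tcp_pos: [0.5587, 0.1194, 0.1831]
ee_rot: [-0.165, 1.565, 0.166]
ft_force: [-0.7, 1.8, 4.5]
finger_gap: 0.0499
```

```bash
python3 -m pendant '[[0.2,0,0,0,0,0,-1],[0.3,0,0,0,0,0,-1],[0.3,0,0,0,0,0,-1]]'; python3 -c "
from h import *
s=snap('side','s14.png')
b=cv2.resize(s['frame'][120:190,225:295],None,fx=7,fy=7,interpolation=cv2.INTER_NEAREST)
cv2.imwrite('pics/c14.png',b[:,:,::-1])
plan([.5589,.1193,.238],12)"
```

```text
time_s: 24.55
tcp_pos: [0.5588, 0.1194, 0.1803]
ee_rot: [-0.165, 1.565, 0.166]
ft_force: [-1.1, 1.2, 5.9]
finger_gap: 0.0501
t 24.6 tcp [0.5588 0.1194 0.1803] gap 0.0499 F [-0.19 -0.13  6.28]
shift cm [-5.77 -0.01  0.01] turn deg [ 0.1 -0.  -0. ]
```

View pics/c14.png

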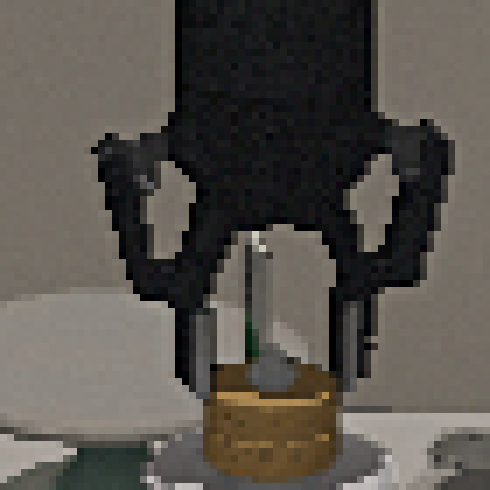

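```bash
python3 -m pendant '[[-0.7,0,0,0,0,0,-1],[-1.4,0,0,0,0,0,-1],[-2,0,0,0,0,0,-1],[-2,0,0,0,0,0,-1],[-2,0,0,0,0,0,-1]]'; python3 -c "
from h import *
s=snap('side','s15.png')
b=cv2.resize(s['frame'][120:190,225:295],None,fx=7,fy=7,interpolation=cv2.INTER_NEAREST)
cv2.imwrite('pics/c15.png',b[:,:,::-1])
plan([.5589,.1193,.238],12)"
```

```text
time_s: 25.22
tcp_pos: [0.5587, 0.1194, 0.2002]
ee_rot: [-0.165, 1.565, 0.166]
ft_force: [1.2, 0.7, 1.1]
finger_gap: 0.05
t 25.27 tcp [0.5587 0.1194 0.2001] gap 0.0498 F [-0.44  0.96  0.6 ]
shift cm [-3.79 -0.01  0.01] turn deg [ 0.1 -0.  -0. ]
```

View pics/c15.png

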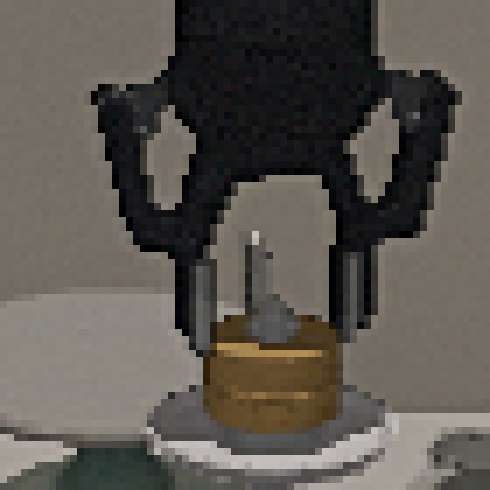

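```bash
python3 -m pendant '[[0,0,0,0,0,0,0.5],[-0.3,0,0,0,0,0,1],[-1,0,0,0,0,0,1],[-3,0,0,0,0,0,1],[-6,0,0,0,0,0,1]]'; python3 -m pendant '[[-3,0,0,0,0,0,1],[-5,0,0,0,0,0,1],[-5,0,0,0,0,0,1]]'; python3 -c "
from h import *
s=snap('side','s16.png');d=snap('wrist','w16.png')
b=cv2.resize(s['frame'][120:190,225:295],None,fx=7,fy=7,interpolation=cv2.INTER_NEAREST)
a=cv2.resize(d['frame'][110:260,180:330],None,fx=3.267,fy=3.267)[:490,:490]
cv2.imwrite('pics/c16.png',np.hstack([b,a[:490,:300]])[:,:,::-1])
planR([.469,.207,.32],tilted(102,0))"
```

```text
time_s: 25.9
tcp_pos: [0.5582, 0.1191, 0.2603]
ee_rot: [-0.165, 1.567, 0.165]
ft_force: [1.1, -0.3, 0.4]
finger_gap: 0.0854
time_s: 26.28
tcp_pos: [0.5592, 0.1192, 0.3125]
ee_rot: [-0.165, 1.563, 0.165]
ft_force: [-0.3, -0.5, -0.3]
finger_gap: 0.0856
t 26.38 tcp [0.5581 0.119  0.3098] shift cm [-1.   10.46 -6.88] turn [-89.9  -0.1  -0.1]
```

View pics/c16.png

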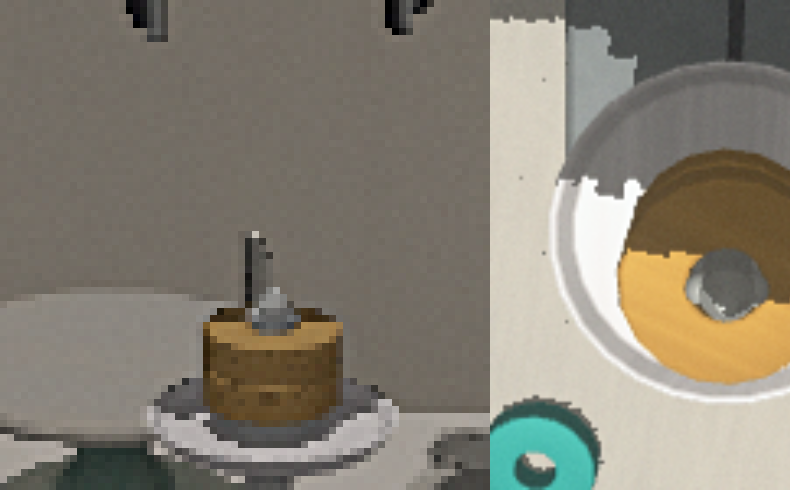

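The two rings form a contiguous stack, with the seam at crop row 383 and no visible gap. Next, the pointer from the plate side.

```bash
python3 -m pendant '[[-1,2,-1.5,-10,0,0,1],[-1,4,-3,-20,0,0,1],[-1,6,-4.5,-30,0,0,1],[-1,8,-6,-40,0,0,1],[-1,10.4,-6.9,-50,0,0,1]]'; python3 -m pendant '[[0,0,0,-10,0,0,1],[0,0,0,-20,0,0,1],[0,0,0,-30,0,0,1],[0,0,0,-40,0,0,1],[0,0,0,-40,0,0,1]]'; python3 -m pendant '[[1,0,0,0,0,-9,1],[2,0,0,0,0,-18,1],[3.5,-0.2,0,0,0,-25,1],[4.5,-0.2,0,0,0,-26,1],[4.5,-0.2,0,0,0,-26,1]]'; python3 -c "
from h import *
print(get_state()['qpos'].round(2));d=snap('wrist','w17.png')
f=d['frame'][140:290,40:300];cv2.imwrite('pics/w17c.png',cv2.resize(f,None,fx=3,fy=3,interpolation=cv2.INTER_CUBIC)[:,:,::-1])
f=d['frame'][150:265,190:320];cv2.imwrite('pics/w17d.png',cv2.resize(f,None,fx=5,fy=5,interpolation=cv2.INTER_CUBIC)[:,:,::-1])"
```

```text
time_s: 27.0
tcp_pos: [0.4677, 0.2063, 0.3186]
ee_rot: [-0.847, 1.405, 0.848]
ft_force: [0.5, 0.4, -0.4]
finger_gap: 0.0856
time_s: 27.62
tcp_pos: [0.4672, 0.206, 0.3173]
ee_rot: [-1.363, 1.108, 1.37]
ft_force: [-0.9, -0.2, -0.2]
finger_gap: 0.0851
time_s: 28.25
tcp_pos: [0.4677, 0.2057, 0.2707]
ee_rot: [-1.5, 0.739, 1.036]
ft_force: [1.1, 0.5, 0.3]
finger_gap: 0.0852
[-0.42 -0.28 -0.12  2.09  0.14  0.91  1.18]
```

View pics/w17c.png

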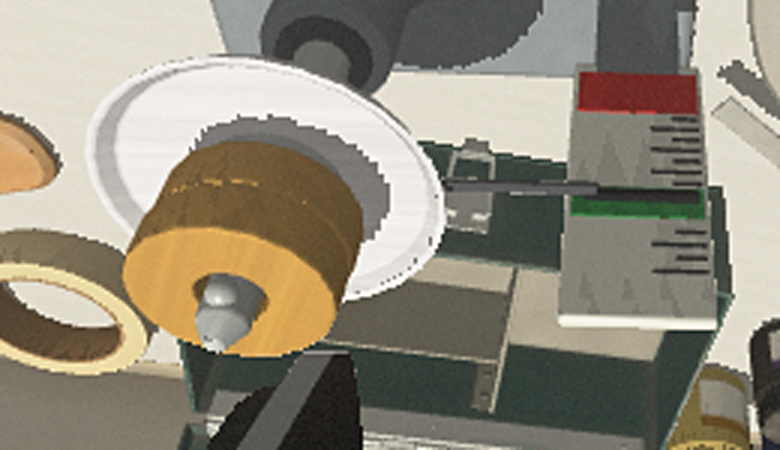

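View pics/w17d.png

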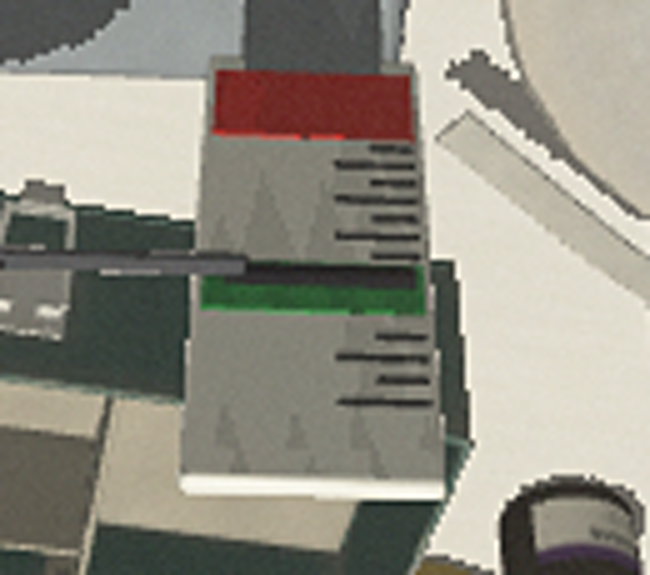

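The pointer lies inside the green band, at crop row about 275 with green spanning about 266–312. Apparent sinking is about 30 mm. Both rings touch, and the upper catch balls show above the top ring at (215,310). I'll back off from joint 2's limit, settle and check once more.

```bash
python3 -m pendant '[[-2,0,0,0,0,5,1],[-4,0,0,0,0,10,1],[-5,0,0,0,0,12,1],[-5,0,0,0,0,12,1],[-5,0,0,0,0,12,1]]'; python3 -m pendant '[[0,0,0,0,0,0,1],[0,0,0,0,0,0,1],[0,0,0,0,0,0,1],[0,0,0,0,0,0,1]]'; python3 -c "
from h import *
d=snap('wrist','w18.png');s=snap('side','s18.png');f=d['frame'][130:265,180:315]
cv2.imwrite('pics/c18.png',np.hstack([cv2.resize(f,(400,400)),cv2.resize(s['frame'][100:340,150:390],(400,400))])[:,:,::-1])"
```

```text
time_s: 28.92
tcp_pos: [0.4476, 0.2015, 0.3165]
ee_rot: [-1.444, 0.91, 1.191]
ft_force: [0.2, 0.0, 0.4]
finger_gap: 0.0855
time_s: 29.42
tcp_pos: [0.4475, 0.2016, 0.3165]
ee_rot: [-1.444, 0.909, 1.191]
ft_force: [-0.0, -0.3, -0.0]
finger_gap: 0.0855
```

View pics/c18.png

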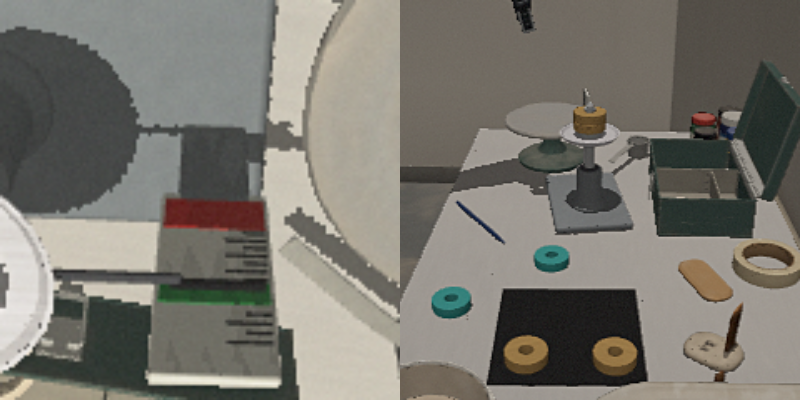

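The steeper view shifts the pointer's apparent position toward larger sinking. So parallax does overstate the reading, and the true sinking is under 30 mm and in the band. The two spare weights are on the mat and the bystanders haven't moved. Handing in.

```bash
python3 -c "
from h import *
print(close_job())"
```

```text
the job is handed in; nothing more can be done
None
```

I loaded two brass weights from the mat onto the spindle, one at a time, and the pointer rested in the green band when I handed in, at about 29.6 s. `close_job()` gives no verdict, so this rests on my own checks.

- **First weight:** I pushed it past both catch pairs until it sat on the boss. The pointer then read about 19.4 mm, just short of the green band, and parallax makes the true value lower, so a second weight was needed.
- **Second weight:** I pushed it past both pairs as well. The highest load was about 8.5–9 N including its own weight. From the forces I estimate the pan sank to 50–55 mm at most, clear of the red zone at 68 mm.
- **Last checks:** With the pan free, the pointer read about 30 mm, and the true value is a few mm less. The two rings touch, with the upper catch balls showing above them. The two spare weights lie on the mat, the bystanders in view look undisturbed, and the gripper is open and clear with no force on it.

**Where the checks were weak:**
- The steeper final view put the pointer nearer the red side of the green band. I put this down to parallax and did not measure the exact sinking.
- The force drop when the second weight passed its last catch pair was not clear, so I judged it seated from the images.
- Closing on the two weights gave 6 N and 11 N of upward force at the mat, with no visible effect on the grip.

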